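# Change the paper roll on a slicer's interleaf spindle

### The job

Take the green-handled hooked pick from its leaning rest under the press roller, hook it into the long eye of the brass spring clip and pry the clip out of the spindle's groove, then lay the clip in the white tray. Put the pick back in its rest, then slide the blue-cored paper roll, hub upward, down the spindle until it sits fully on the base. Never touch the clip with the gripper, and leave the bottle, the cardboard core and the steel tub where they are.

Things in the scene. Friction and masses are not known exactly. Their poses are not given: they have to be found in the camera images.
- spindle_seat (a point): Centre of the seat (dark disc, 64 mm diameter, 15 mm above the work surface, on a grey 110 mm square plate) of the fixed upright steel spindle; the roll's underside must rest here. The spindle is 30 mm in diameter and rises 117 mm above the seat, its top 10 mm tapering to 18 mm. z is up; +x is the way the clip's eye points and the clip pulls out.
- spindle_groove (a point): Middle of the groove round the spindle, 94 mm above the seat, on the axis. The groove is 7.5 mm high and its core is 18 mm in diameter. Same axes as the seat.
- clip_center (a point): Centre of the C-shaped sprung jaws of the brass-coloured clip, on the spindle axis while in the groove. +x runs to the pull eye, z is the clip's upward normal; it lies level, drooping a few degrees. The jaws open at -x and give way when the eye is pulled along +x with roughly 4 to 10 N; the clip is free after about 15 to 20 mm.
- clip_eye (a point): Middle of the clip's pull eye, 47 mm along +x from clip_center; same axes. The eye is a rectangular opening 42 mm long in x and 20 mm wide in y, framed by 6 mm wire; its outer end bar is centred 24 mm along +x. A hook lowered through it and pulled along +x takes that bar; once free the clip hangs from the hook, jaws down, reaching about 80 mm below the bar.
- pick_handle (a point): Grasp point of the hooked pick: on its axis, 115 mm from the hook end, 35 mm below the handle's top. z runs from hook to handle top; +x is the way the toe points. The green handle is 24 mm square (flats across x and y) and covers the upper 95 mm. In the rest it leans 30 degrees, top towards the robot; grasp it across its y flats with the fingers along the pick.
- pick_hook (a point): The hook end of the pick, on the axis of its 10 mm round steel shank at the bend (115 mm from the handle point); same axes. The toe, 8 mm thick, runs from here along +x, level for 15 mm, then turning up to a blunt tip 25 mm from the axis whose top is 12 mm above this point; its underside is 4 mm below it. To slip under the eye's outer bar the tip must pass below the bar.
- rest_handle (a point): Where pick_handle lies when the pick is home in its rest, about 132 mm above the work surface. x points level, away from the robot, z up; the homed pick leans 30 degrees from z towards -x, its toe pointing to +x and up. The rest is a black channel, open on its upper (+x) side, with a foot stop under the hook; the pick slides out and in along its own axis (8 mm free play across y).
- roll_center (a point): Centre, half-way up, of the loose paper roll standing on the work surface, 88 mm high, about 250 g. z is up its axis. Lower part: two blue flanges of 84 mm diameter with white paper between, up to 50 mm from the underside; above it a blue hub 50 mm in diameter up to 88 mm, to be grasped. The bore is 36 mm in diameter right through.
- tray: Fixed white open tray, 130 mm along its x, 160 mm along its y, 28 mm high, walls and floor 4 to 5 mm thick; origin at the centre of its underside on the work surface.
- bottle: Bystander: white bottle with a red cap, 56 mm diameter, 150 mm high, origin at its underside.
- core: Bystander: empty cardboard core, 48 mm diameter, 90 mm high, standing, origin at its underside.
- tub: Bystander: round steel tub, 80 mm diameter, 70 mm high, origin at its underside.
- clip: The same loose spring clip (same origin and axes as clip_center): 6 mm round wire, about 84 mm long, 32 mm wide, about 50 g.
- pick: The same loose pick, 150 mm long, about 120 g; origin and axes as pick_hook. In the rest the black channel covers it up to 82 mm from the hook end.
- roll: The same paper roll; origin at the centre of its underside, z up.
- rest: The fixed rest on its 160 by 190 mm base; origin at the base's underside, axes as rest_handle. A fixed ribbed press roller, 48 mm diameter and 150 mm long along y, is centred 35 mm along +x and 123 mm above rest_handle: a gripper standing upright does not fit under it, one leaning with the pick does. Its arms are 80 mm to either side, on the +x side.
Things that resemble listed ones, but are neither listed nor needed, are in the scene too. What is meant by the pick is not pink, and is the larger of those in its own colour. Leave any purple look-alike of the clip alone.

How it is judged (in metres and radians):
On the way, in this order (a step that is already met when the one before it is completed fails the run):
1. the pick is lifted clear of its rest (distance between pick_handle and rest_handle above 0.06 m), for 0.2 s.
2. with the pick in the gripper, the clip is out of the groove (distance between clip_center and spindle_groove above 0.03 m and distance between the grasp point and pick_handle below 0.07 m), for 0.1 s.
3. the clip lies in the tray and the pick is off it (height (world z) of clip_center below 0.03 m and x of clip_center in the frame of tray between -0.065 and 0.065 m and y of clip_center in the frame of tray between -0.08 and 0.08 m and contact force between clip and pick below 0.02 N), for 0.3 s.
4. the pick is back in its rest (distance between pick_handle and rest_handle below 0.015 m and contact force between the fingers and pick below 0.1 N), for 0.2 s.
5. the roll sits on the spindle's seat (horizontal distance between roll_center and spindle_seat below 0.006 m and z of roll_center in the frame of spindle_seat below 0.048 m), for 0.2 s.
At the end, for the whole second after the job is handed in: Roll hub-up on the seat (axis within 6 mm, underside within 4 mm, tilt under 6 degrees), clip lying in the tray (jaw centre inside its outline, under 30 mm high), pick home in its rest (handle point within 15 mm), all released and at rest (all of step 5 and z of roll_center in the frame of spindle_seat above 0.04 m and angle between roll's own z axis and vertical below 0.1 rad and linear speed of each of roll, clip, pick below 0.02 m/s and height (world z) of clip_center below 0.03 m and x of clip_center in the frame of tray between -0.065 and 0.065 m and y of clip_center in the frame of tray between -0.08 and 0.08 m and distance between pick_handle and rest_handle below 0.015 m); the robot touches nothing.
It fails at once if the robot touches the clip itself (contact force between any of the fingers, the arm and clip above 0.3 N).
It fails at once if the bottle is disturbed (distance of bottle from where it was at the start of the episode above 0.03 m).
It fails at once if the cardboard core is disturbed (distance of core from where it was at the start of the episode above 0.03 m).
It fails at once if the tub is disturbed (distance of tub from where it was at the start of the episode above 0.03 m).
It also fails if it takes over 72 s, if anything falls off the work surface, if the arm or the gripper's body presses on something with over 40 N, if the wrist force passes 120 N, or if a joint passes its speed limit or range.

### The arm

A 6-joint arm with a two-finger parallel gripper is mounted at the origin on the work surface. World frame = base frame: x ahead of the robot, y to its left, z up, the work surface at z = 0. Lengths are in mm, angles in degrees, forces in N, time in s.
With the tool pointing down it reaches from about 350 to 850 mm from the base axis. Payload 8.1 kg.
Tool frame: the origin (TCP) lies between the finger pads; the fingertips stand 22 mm ahead of it and the grasp point (between the pads) lies 3 mm ahead of it (r.nose_length is the z of the fingertips in the tool frame, in mm); z points along the fingers, x is the direction in which the jaws open and shut, and the axes are right-handed (so a half turn about z gives the same grasp; the last joint's range is limited). The gripper opens to 85 mm and grips with 20 to 120 N. Pads are 22 mm wide; open, the fingers measure 114 mm over their backs; the gripper's body (76 mm by 85 mm) begins 54 mm behind the grasp point. The pads swing forward as they close: fully open they stand 13 mm farther back than shut.
Start: joints at [70.107, 7.471, 85.268, -0, 87.261, -4.893], TCP at [155.27, 579.566, 253.292] pointing down, gripper open.
Joint ranges: [-169.43, 169.43], [-51.17, 129.36], [1.28, 143.12], [-76.62, 256.62], [0, 156.53], [-152.29, 152.29]. Speed limits (degrees/s): [136.94, 136.94, 159.86, 180, 180, 180].

### API

Orientations are given as [roll, pitch, yaw] about the fixed x, y, z axes, in that order (R = Rz(yaw) Ry(pitch) Rx(roll)).
In Python, from bench import r gives the robot as it stands.
- The arm moves only by the shell command python3 -m jog 'ROWS' [FORCE]. ROWS is JSON, a list of rows, each a list of 5 numbers: the shift along the tool's x, y, z in m, then the turn about the tool's z in degrees, then the opening in per cent of the stroke, from 0 (shut) to 100 (fully open). A call has 1 to 8 rows; each row is the pose to reach, as a shift and turn from the pose measured when the call began, along the tool's axes at that moment; what a row does not reach only later rows make up. A row lasts 1/10 s, in which the tool goes at most 50 mm and 8.59 degrees, less where a joint would pass 70% of its speed; a pose out of reach is approached as far as the arm can. A call with a gripper value outside its range is refused whole. The fingers move at their own pace and stop on an object; FORCE is the grip in N (left out, the last holds). Time passes only in rows, so rows that repeat a pose let the fingers close. It gives the time, the measured TCP pose, the force and the opening at its end, in the units of the state.
- r.sense(): the state, without advancing time (a new reading comes with each control period).
- r.snapshot(name): name is "scene" or "top"; returns a dict with "image" (384x512x3 uint8, red, green, blue), "K" (3x3 intrinsics, pixels), "distortion" ([k1, k2, p1, p2, k3] as OpenCV has them; the pictures are not rectified), "T" (4x4, takes a point from camera to world coordinates). Camera axes: x right, y down, z forward; pixel columns grow to the right and rows downward; lengths in mm; the calibration is good to about 2 mm. A picture is of the moment at which its call begins. There is no depth.
- r.hand_in(): hands the job in, once; it reports no verdict.
Trained networks look in a picture, given as the dict that the camera call returned (one of the last four; its "shot" number tells which), for a name from the list of things; names that differ only in an ending like _2 or _b are one class to them, and where a whole thing is asked for, a point or a joint stands for the part that bears it (a point fixed in the world has none). Each returns a list of dicts, best first, with "conf" (0 to 1); they miss things now and then, are a little off and sometimes report something else, mostly with a low value. They report only what shows in the picture. A call takes as long as a camera call. They do not tell look-alikes from the thing itself.
- r.search_frame(picture, label): "bbox" ([left, top, right, bottom] in pixels, round what is visible of it).
- r.pinpoint(picture, label): "uv" ([column, row] in pixels: a listed point, or the origin of a listed thing).
The state is a dict: "time": time; "joint_pos": joint angles; "qd": joint speeds; "joint_efforts": joint torques, N m; "tool_pos": TCP position; "tcp_rot": TCP orientation; "ft_force": force on the tool from outside, world axes, zero at the start; "wrist_torque": the same for the moment, N m; "finger_gap": finger opening in mm.
Only numpy, scipy, OpenCV 4.12 (cv2) and the standard library are available. Lean on these libraries where they do the work, as an engineer would, in place of code of your own. Each camera call takes 0.05 s, during which the arm holds its last target. There are 200 camera calls.

## Working session

There is one attempt and no reset: what is moved stays moved. The work goes in short steps, Python scripts to look and compute and a shell command to move; the robot and the scene stay as the last step left them, time stands still between calls to the robot, and variables do not carry over. Pictures are saved under pics/ and viewed, about 8 in all and at most 12, crops included, and the job is handed in when it is done.

```bash
ls; mkdir -p pics; python3 - <<'E'
from bench import r
import cv2,json
s=r.sense();print(s['time'],s['tool_pos'],s['tcp_rot'],s['ft_force'],s['finger_gap'],r.nose_length)
for n in("scene","top"):
    p=r.snapshot(n);cv2.imwrite(f'pics/{n}0.png',cv2.resize(p['image'][:,:,::-1],(800,600)))
    print(n,p['K'].tolist(),p['distortion'],p['T'].round(4).tolist() if hasattr(p['T'],'round') else p['T'])
    for l in "spindle_seat spindle_groove clip_center clip_eye pick_handle pick_hook rest_handle roll_center tray bottle core tub rest roll".split():
        print(l,[( [round(float(v)) for v in d['uv']],round(float(d['conf']),2)) for d in r.pinpoint(p,l)][:4])
E
```

```text
pics
0.0 [155.10516861 579.06369623 252.21758693] [-1.79991193e+02  1.09121457e-01  7.50010469e+01] [-0.12126599  0.10212092 -0.32060742] 85.15088670849755 22.0
scene [[426.74895565978534, 0.0, 249.87267864895685], [0.0, 426.74895565978534, 196.07147323667212], [0.0, 0.0, 1.0]] [-0.02401855  0.          0.          0.          0.        ] [[-0.4147, 0.7696, -0.4856, 1076.9471], [0.9099, 0.3469, -0.2273, 167.8585], [-0.0064, -0.5361, -0.8441, 1018.4501], [0.0, 0.0, 0.0, 1.0]]
spindle_seat [([290, 190], 0.73)]
spindle_groove [([294, 167], 0.85), ([283, 184], 0.5), ([174, 190], 0.16)]
clip_center [([185, 153], 0.74), ([340, 201], 0.73), ([291, 167], 0.47)]
clip_eye [([344, 213], 0.6), ([283, 182], 0.56)]
pick_handle [([186, 154], 0.62), ([290, 170], 0.54), ([241, 114], 0.5), ([118, 158], 0.45)]
pick_hook [([175, 188], 0.58), ([136, 168], 0.58), ([228, 142], 0.56)]
rest_handle [([186, 153], 0.77)]
roll_center [([382, 254], 0.81)]
tray [([262, 269], 0.89), ([184, 152], 0.29)]
bottle [([347, 313], 0.57)]
core [([171, 239], 0.57), ([292, 191], 0.38)]
tub [([135, 228], 0.8), ([178, 189], 0.4
[... 405 characters left out ...]
ndle_groove [([228, 227], 0.76)]
clip_center [([177, 240], 0.76), ([227, 227], 0.61)]
clip_eye [([170, 223], 0.57), ([238, 208], 0.52), ([347, 194], 0.31)]
pick_handle [([327, 313], 0.82), ([437, 199], 0.76), ([352, 197], 0.5), ([351, 194], 0.38)]
pick_hook [([348, 176], 0.86), ([326, 266], 0.7), ([228, 230], 0.69), ([404, 191], 0.52)]
rest_handle [([353, 198], 0.73), ([228, 134], 0.26)]
roll_center [([116, 182], 0.97), ([350, 176], 0.48), ([236, 206], 0.46)]
tray [([228, 132], 0.67)]
bottle [([137, 124], 0.97)]
core [([329, 125], 0.95), ([229, 228], 0.55)]
tub [([368, 126], 0.74), ([225, 230], 0.31)]
rest [([342, 188], 0.96)]
roll [([122, 186], 0.55), ([116, 183], 0.46), ([137, 122], 0.18)]
```

View pics/scene0.png

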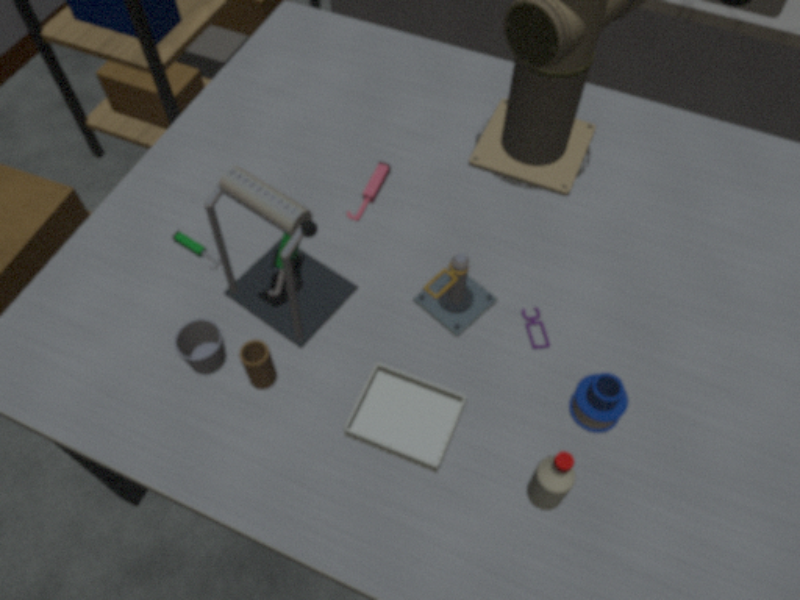

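View pics/top0.png

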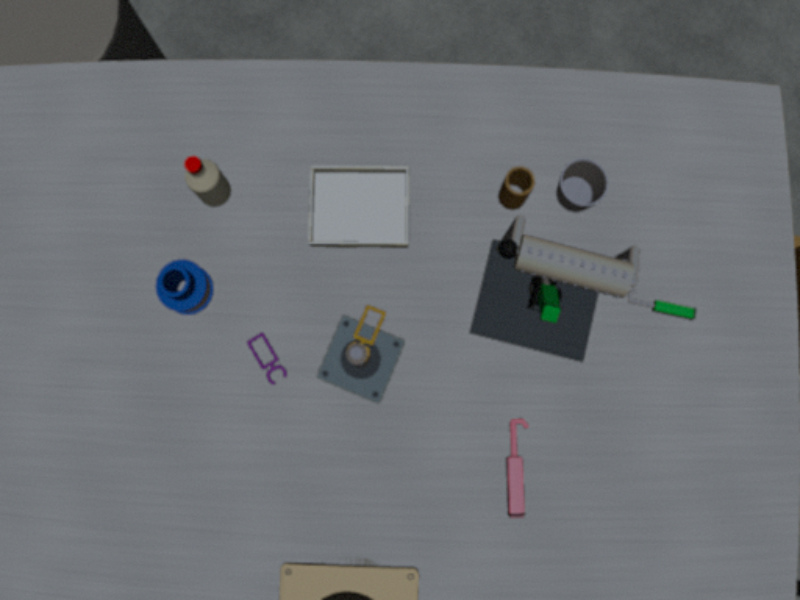

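The pick candidates are the green leaning one under the roller (scene 288,250; top 548,300), a small green one lying on the table (scene 190,243; top 675,310) and a pink one (top 516,470). The larger green one in the rest fits the description. The brass clip is on the spindle (top 370,325) and the purple look-alike is at (265,357). I'll confirm with an enlarged crop and measure.

```bash
cat > h.py <<'E'
import numpy as np,cv2
from scipy.spatial.transform import Rotation as Rn
def ray(p,uv):
    K=np.array(p['K']);d=np.array(p['distortion'])
    n=cv2.undistortPoints(np.array([[uv]],float),K,d)[0,0];T=np.array(p['T'])
    return T[:3,3],T[:3,:3]@np.array([n[0],n[1],1])
def atz(p,uv,z):
    o,d=ray(p,uv);return o+d*(z-o[2])/d[2]
def tri(*pu):
    A=np.zeros((3,3));b=np.zeros(3)
    for p,uv in pu:
        o,d=ray(p,uv);d=d/np.linalg.norm(d);M=np.eye(3)-np.outer(d,d);A+=M;b+=M@o
    x=np.linalg.solve(A,b);res=[np.linalg.norm(np.cross(x-ray(p,uv)[0],ray(p,uv)[1]/np.linalg.norm(ray(p,uv)[1]))) for p,uv in pu]
    return x,max(res)
def proj(p,X):
    T=np.linalg.inv(np.array(p['T']));X=np.atleast_2d(np.array(X,float))
    return cv2.projectPoints(X,cv2.Rodrigues(T[:3,:3])[0],T[:3,3],np.array(p['K']),np.array(p['distortion']))[0][:,0]
E
python3 - <<'E'
from bench import r
from h import *
S=r.snapshot("scene");T=r.snapshot("top")
import pickle;pickle.dump((S,T),open('p0.pkl','wb'))
P={'seat':((290,190),(229,233),15),'groove':((294,167),(228,227),109),'eye':((283,182),(238,208),109),'rest_handle':((186,153),(353,198),132),'roll':((382,254),(116,182),44),'tray':((262,269),(228,132),0),'rest':((186,187),(342,188),0),'core':((171,239),(329,125),0),'tub':((135,228),(368,126),0),'bottle':((347,313),(137,124),0),'hook':((175,188),(348,176),None)}
for k,(a,b,z) in P.items():
    x,e=tri((S,a),(T,b));print(k,x.round(),round(e,1),*( [atz(S,a,z)[:2].round(),atz(T,b,z)[:2].round()] if z is not None else []))
def crop(p,x,y,w=88,h=66):
    return cv2.resize(p['image'][y:y+h,x:x+w,::-1],(400,300),interpolation=cv2.INTER_CUBIC)
im=np.vstack([np.hstack([crop(T,296,138,104,104*3//4),crop(T,196,184)]),np.hstack([crop(S,140,120,88,66),crop(S,262,150,64,48)])])
im=np.clip(im*1.6,0,255).astype('uint8');cv2.imwrite('pics/c1.png',im)
E
```

```text
seat [427.  -6.   4.] 4.2 [435.  -8.] [425.  -3.]
groove [432.  -6. 121.] 0.2 [423.  -9.] [433.  -5.]
eye [476. -22. 102.] 4.1 [480. -17.] [477. -26.]
rest_handle [ 505. -288.  118.] 1.1 [ 514. -280.] [ 504. -286.]
roll [539. 278.  49.] 1.8 [537. 277.] [540. 281.]
tray [682.  12.   7.] 2.3 [679.  13.] [685.  10.]
rest [ 545. -282.   12.] 0.7 [ 538. -286.] [ 547. -284.]
core [ 706. -243.   11.] 6.0 [ 701. -242.] [ 712. -251.]
tub [ 712. -351.   -2.] 2.8 [ 712. -348.] [ 713. -354.]
bottle [700. 247.   6.] 1.7 [699. 246.] [701. 250.]
hook [ 573. -295.   36.] 1.7
```

View pics/c1.png

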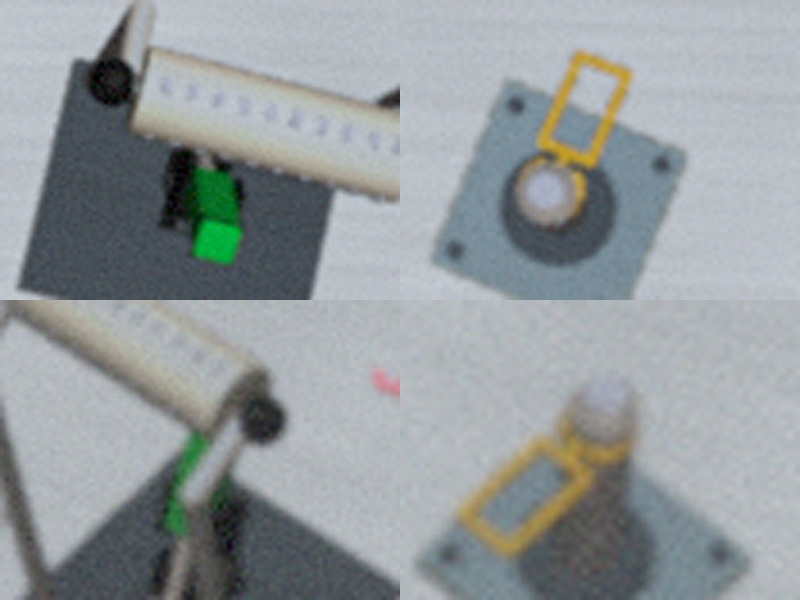

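```bash
python3 - <<'E'
import pickle
from h import *
S,T=pickle.load(open('p0.pkl','rb'))
def yaw(a,b):d=b-a;return round(np.degrees(np.arctan2(d[1],d[0])),1),round(np.linalg.norm(d[:2]),1)
c=[atz(T,u,9) for u in [(218.7,201.6),(258.9,217.7),(241.9,257.3),(203.3,241.9)]]
print('plate',np.mean(c,0).round(1),[yaw(c[i],c[(i+1)%4]) for i in range(4)])
c=[atz(T,u,6) for u in [(315.5,153.6),(301.2,213.4),(373.1,231.0)]]
print('mat',[q.round() for q in c],((c[0]+c[2])/2).round(1),yaw(c[1],c[0]),yaw(c[1],c[2]))
et=[(235.6,196.1),(247,200.5),(227.5,217),(238.2,219.9)];es=[(271.6,183.9),(279.6,190.5),(285.2,172.4),(292.4,179.6)]
# match left/right: top image left=+y ; scene?
e=[tri((S,b),(T,a)) for a,b in zip(et,[es[1],es[0],es[3],es[2]])]
for x,q in e:print('eye',x.round(1),round(q,1))
X=[x for x,_ in e];print('eyeyaw',yaw((X[2]+X[3])/2,(X[0]+X[1])/2),np.mean(X,0).round(1))
t=[atz(T,a,109) for a in et];print('top@109',np.mean(t,0).round(1),yaw((t[2]+t[3])/2,(t[0]+t[1])/2), yaw(t[1],t[0]))
print('sptop',atz(T,(228.6,225.8),132).round(1),atz(S,(294.8,165.2),132).round(1),'seat',atz(T,(230.8,229.5),15).round(1),atz(S,(292,190.8),15).round(1))
print('handletop',atz(T,(351.9,200.9),162).round(1))
E
```

```text
plate [433.6  -6.    9. ] [(np.float64(-110.3), np.float64(108.2)), (np.float64(158.4), np.float64(106.6)), (np.float64(70.1), np.float64(102.9)), (np.float64(-18.7), np.float64(107.3))]
mat [array([ 633., -215.,    6.]), array([ 479., -181.,    6.]), array([ 439., -363.,    6.])] [ 536.1 -289.     6. ] (np.float64(-12.6), np.float64(157.8)) (np.float64(-102.3), np.float64(186.8))
eye [504.3 -18.  103.1] 1.9
eye [494.6 -44.5 104.1] 2.0
eye [456.   -1.   98.4] 1.6
eye [449.  -25.6 107.8] 2.3
eyeyaw (np.float64(-20.9), np.float64(50.3)) [476.  -22.3 103.3]
top@109 [475.9 -24.4 109. ] (np.float64(-20.8), np.float64(50.1)) (np.float64(70.4), np.float64(28.1))
sptop [433.8  -7.7 132. ] [433.6  -4.3 132. ] seat [433.4  -6.7  15. ] [435.2  -1.8  15. ]
handletop [ 493.4 -277.7  162. ]
```

Confirmed: the pick meant is the leaning green one in the rest, and the brass clip sits in the groove. The interface offers no tilt command, so I'll check the jog tool's own usage text.

```bash
python3 -m jog --help 2>&1 | head -20; python3 -c "
from bench import r;print(r.sense()['time'])"
```

```text
invalid input: not JSON, or not a number
1.6
```

```bash
python3 -m jog '[[-0.56,0.60,-0.1,2.5,100],[-0.56,0.60,-0.1,2.5,100],[-0.56,0.60,-0.1,2.5,100],[-0.56,0.60,-0.1,2.5,100],[-0.56,0.60,-0.1,2.5,100],[-0.56,0.60,-0.1,2.5,100],[-0.56,0.60,-0.1,2.5,100],[-0.56,0.60,-0.1,2.5,100]]'
```

```text
time: 2.4
tool_pos: [366.2, 241.0, 302.2]
tcp_rot: [180.0, -0.0, 72.5]
ft_force: [1.2, 0.7, -0.4]
finger_gap: 85.6
```

```bash
python3 -m jog '[[-0.28,0.42,-0.05,-5,100],[-0.28,0.42,-0.05,-5,100],[-0.28,0.42,-0.05,-5,100],[-0.28,0.42,-0.05,-5,100],[-0.28,0.42,-0.05,-5,100],[-0.28,0.42,-0.05,-5,100],[-0.28,0.42,-0.05,-5,100],[-0.28,0.42,-0.05,-5,100]]'; python3 -c "
from bench import r;print(r.sense()['joint_pos'])"
```

```text
time: 3.2
tool_pos: [615.7, -69.6, 341.8]
tcp_rot: [179.9, -0.0, 77.5]
ft_force: [1.2, 0.8, -0.0]
finger_gap: 85.4
[-1.12117947e+01  9.38785644e+00  7.40234689e+01  4.52760713e-02
  9.65132996e+01 -8.87142674e+01]
```

```bash
python3 -m jog '[[-0.065,0.50,0,0,100],[-0.065,0.50,0,0,100],[-0.065,0.50,0,0,100],[-0.065,0.50,0,0,100],[-0.065,0.50,0,0,100],[-0.065,0.50,0,0,100],[-0.065,0.50,0,0,100],[-0.065,0.50,0,0,100]]'; python3 -c "
from bench import r;s=r.sense();print(s['time'],s['joint_pos'],s['tool_pos'],s['tcp_rot'])"
```

```text
time: 4.0
tool_pos: [855.3, -167.0, 302.4]
tcp_rot: [179.0, -0.2, 77.5]
ft_force: [0.5, 0.2, -4.4]
finger_gap: 85.3
4.0 [-14.49127441  64.24771492   1.98120414   0.20161612 112.74395922
 -91.91062981] [ 855.28287057 -167.02079604  302.41619253] [ 1.78967168e+02 -1.50161666e-01  7.75003232e+01]
```

```bash
python3 -m jog '[[0,0.40,0,0,100],[0,0.40,0,0,100],[0,0.40,0,0,100],[0,0.40,0,0,100],[0,0.40,0,0,100],[0,0.40,0,0,100]]'; python3 -c "
from bench import r;s=r.sense();print(s['time'],s['joint_pos'],s['tool_pos'],s['tcp_rot'])"
```

```text
time: 4.6
tool_pos: [888.8, -178.3, 249.2]
tcp_rot: [176.3, -0.2, 77.5]
ft_force: [-0.2, -0.0, -0.5]
finger_gap: 85.5
4.6 [-14.70925838  68.20886686   1.28565223   0.35741166 106.77369892
 -92.10481552] [ 888.81080863 -178.27705051  249.20906857] [176.25809405  -0.197564    77.51630549]
```

```bash
python3 -m jog '[[0,1.5,-0.3,0,100],[0,1.5,-0.3,0,100],[0,1.5,-0.3,0,100],[0,1.5,-0.3,0,100],[0,1.5,-0.3,0,100],[0,1.5,-0.3,0,100],[0,1.5,-0.3,0,100],[0,1.5,-0.3,0,100]]'; python3 -c "
from bench import r;s=r.sense();print(s['time'],s['joint_pos'],s['tool_pos'],s['tcp_rot'])"
```

```text
time: 5.4
tool_pos: [905.7, -187.6, 242.6]
tcp_rot: [173.6, -0.2, 77.5]
ft_force: [-0.5, -0.4, 0.6]
finger_gap: 85.6
5.4 [-15.0658928   68.69455801   1.34335325   0.53657707 103.546576
 -92.41866191] [ 905.73611246 -187.55344348  242.5999666 ] [173.56819903  -0.23368332  77.52082124]
```

```bash
J="python3 -m jog"; $J '[[0,1.5,0,0,100],[0,1.5,0,0,100],[0,1.5,0,0,100]]'; $J '[[0,1.5,0,0,100],[0,1.5,0,0,100]]'; $J '[[0,1.5,0,0,100]]';$J '[[0,1.5,0,0,100]]'; python3 -c "
from bench import r;s=r.sense();print(s['time'],s['joint_pos'],s['tool_pos'],s['tcp_rot'])"
```

```text
time: 5.7
tool_pos: [926.5, -193.7, 223.6]
tcp_rot: [170.9, -0.3, 77.5]
ft_force: [-0.5, 0.4, -0.1]
finger_gap: 85.6
time: 5.9
tool_pos: [943.3, -198.2, 217.3]
tcp_rot: [168.4, -0.3, 77.5]
ft_force: [0.7, 0.8, 0.3]
finger_gap: 85.7
time: 6.0
tool_pos: [954.8, -201.2, 217.1]
tcp_rot: [166.5, -0.3, 77.5]
ft_force: [-0.3, 0.5, 0.6]
finger_gap: 85.4
time: 6.1
tool_pos: [966.5, -204.1, 219.6]
tcp_rot: [164.4, -0.3, 77.5]
ft_force: [1.1, -0.3, -0.3]
finger_gap: 85.3
6.1 [-15.2735826   70.83146396   1.36908511   1.08186042  92.27651474
 -92.57295015] [ 966.46026235 -204.13600303  219.57094159] [164.44443332  -0.34060727  77.53620884]
```

```bash
J="python3 -m jog"; $J '[[0,1.5,0,0,100]]'|grep rot;$J '[[0,1.5,0,0,100]]'|grep rot;$J '[[0,1.5,0,0,100]]'|grep rot;$J '[[0,1.5,0,0,100]]'|grep rot;$J '[[0,1.5,0,0,100]]'|grep rot;$J '[[0,1.5,0,0,100]]'|grep rot; python3 -c "
from bench import r;s=r.sense();print(s['time'],s['joint_pos'],s['tool_pos'],s['tcp_rot'])"
```

```text
tcp_rot: [162.4, -0.4, 77.5]
tcp_rot: [160.4, -0.4, 77.5]
tcp_rot: [158.4, -0.4, 77.6]
tcp_rot: [156.4, -0.4, 77.6]
tcp_rot: [154.4, -0.4, 77.6]
tcp_rot: [152.3, -0.4, 77.6]
6.7 [-15.45723764  69.51974903   1.35544983   1.82021748  81.48507568
 -92.74424881] [1026.39795308 -219.52652661  266.83219889] [152.30539357  -0.44509275  77.57004888]
```

```bash
cat >> h.py <<'E'
def go(*targets):
    "targets: world TCP positions; prints shifts in tool axes (m) from the present pose"
    from bench import r
    s=r.sense();R=Rn.from_euler('xyz',s['tcp_rot'],degrees=True)
    print('t',s['time'],'pos',np.round(s['tool_pos'],1),'rot',np.round(s['tcp_rot'],1),'f',np.round(s['ft_force'],1),'gap',round(s['finger_gap'],1))
    for t in targets:
        d=R.inv().apply(np.array(t,float)-s['tool_pos']);print(t,'->',(d/1000).round(4),'rows',np.ceil(np.linalg.norm(d)/50))
E
python3 -m jog '[[0,1.5,0,0,100]]'|grep rot; python3 -c "
from h import *
go((426,-264,400))"
```

```text
tcp_rot: [150.2, -0.5, 77.6]
t 6.8 pos [1034.9 -221.7  280.2] rot [150.2  -0.5  77.6] f [ 0.6 -0.4 -0.3] gap 85.2
(426, -264, 400) -> [-0.1713 -0.4481 -0.396 ] rows 13.0
```

```bash
J="python3 -m jog"; $J '[[-0.171,-0.448,-0.396,0,100],[-0.171,-0.448,-0.396,0,100],[-0.171,-0.448,-0.396,0,100],[-0.171,-0.448,-0.396,0,100],[-0.171,-0.448,-0.396,0,100],[-0.171,-0.448,-0.396,0,100],[-0.171,-0.448,-0.396,0,100],[-0.171,-0.448,-0.396,0,100]]' ; python3 -c "
from h import *
go((426,-264,400))"
```

```text
time: 7.6
tool_pos: [728.1, -245.2, 346.0]
tcp_rot: [150.1, -0.4, 77.6]
ft_force: [-0.9, 0.1, 0.9]
finger_gap: 85.6
t 7.6 pos [ 728.1 -245.2  346. ] rot [150.1  -0.4  77.6] f [-0.9  0.1  0.9] gap 85.6
(426, -264, 400) -> [-0.083  -0.2249 -0.1925] rows 7.0
```

```bash
J="python3 -m jog"; $J '[[-0.083,-0.225,-0.193,0,100],[-0.083,-0.225,-0.193,0,100],[-0.083,-0.225,-0.193,0,100],[-0.083,-0.225,-0.193,0,100],[-0.083,-0.225,-0.193,0,100],[-0.083,-0.225,-0.193,0,100],[-0.083,-0.225,-0.193,0,100],[-0.083,-0.225,-0.193,0,100]]' ; python3 - <<'E'
from bench import r
from h import *
go((426,-264,400),(464,-272,213))
S=r.snapshot("scene");T=r.snapshot("top")
for l in ('pick_handle','rest_handle'):
  for p in (S,T):
    for d in r.pinpoint(p,l)[:4]: print(l,np.round(d['uv'],1),round(d['conf'],2),atz(p,d['uv'],132).round(1))
# handle top square centroid by colour in top view
hsv=cv2.cvtColor(T['image'],cv2.COLOR_RGB2HSV);m=cv2.inRange(hsv,(45,110,60),(80,255,255));m[:, :320]=0;m[:,380:]=0
n,lab,st,ce=cv2.connectedComponentsWithStats(m);print(st.tolist(),ce)
cv2.imwrite('pics/t2.png',cv2.resize(T['image'][130:250,290:450,::-1],(800,600),interpolation=cv2.INTER_CUBIC))
E
```

```text
time: 8.4
tool_pos: [424.8, -265.0, 402.7]
tcp_rot: [149.8, -0.2, 77.4]
ft_force: [0.3, 0.2, 0.3]
finger_gap: 85.5
t 8.4 pos [ 424.8 -265.   402.7] rot [149.8  -0.2  77.4] f [0.3 0.2 0.3] gap 85.5
(426, -264, 400) -> [ 0.0012 -0.0005  0.0028] rows 1.0
(464, -272, 213) -> [ 0.0009 -0.0609  0.184 ] rows 4.0
pick_handle [118.1 154.3] 0.77 [ 591.1 -441.8  132. ]
pick_handle [294.6 167.9] 0.7 [441.9  -1.6 132. ]
pick_handle [240.9 114.3] 0.63 [ 330.1 -206.4  132. ]
pick_handle [185.7 151. ] 0.53 [ 508.3 -284.   132. ]
pick_handle [434.7 198.8] 0.84 [ 507.3 -479.   132. ]
pick_handle [225.9 226.4] 0.74 [432.3  -1.8 132. ]
pick_handle [329.2 317.5] 0.68 [ 236.8 -235.6  132. ]
pick_handle [350.5 196.4] 0.5 [ 507.5 -280.5  132. ]
rest_handle [186.8 151.9] 0.69 [ 509.8 -279.8  132. ]
rest_handle [351.6 195.1] 0.7 [ 510.6 -283.   132. ]
rest_handle [345.2 179. ] 0.59 [ 547.1 -268.3  132. ]
rest_handle [136.5 118.8] 0.37 [676.3 217.2 132. ]
[[0, 0, 512, 384, 196379], [346, 182, 13, 25, 229]] [[255.3874345  191.4963158 ]
 [352.03056769 194.65938865]]
```

View pics/t2.png

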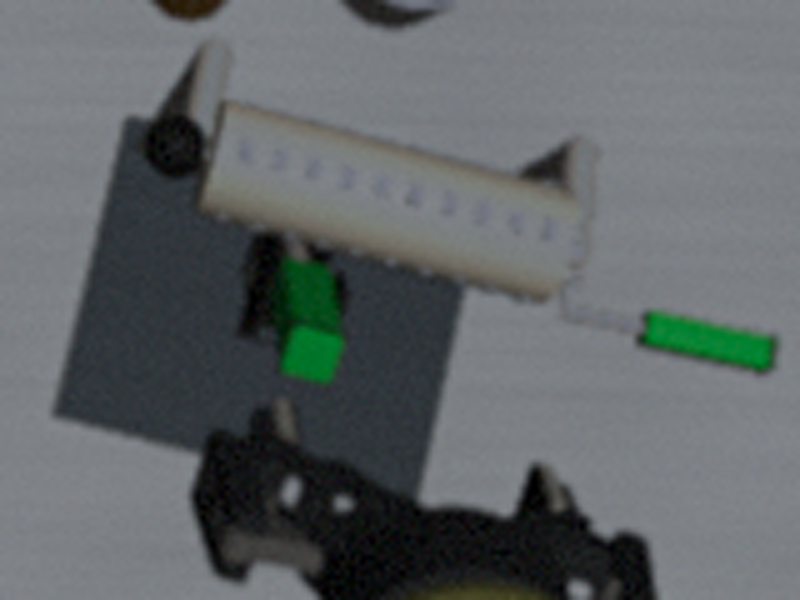

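Handle top is at (313,353) in the crop and the fingers straddle it, allowing for parallax. Next is the pregrasp.

```bash
J="python3 -m jog"; $J '[[0.001,-0.061,0.184,0,100],[0.001,-0.061,0.184,0,100],[0.001,-0.061,0.184,0,100],[0.001,-0.061,0.184,0,100],[0.001,-0.061,0.184,0,100],[0.001,-0.061,0.184,0,100]]' ; python3 - <<'E'
from bench import r
from h import *
go((507,-281.7,134.6))
T=r.snapshot("top")
cv2.imwrite('pics/t3.png',cv2.resize(T['image'][150:240,310:430,::-1],(800,600),interpolation=cv2.INTER_CUBIC))
E
```

```text
time: 9.3
tool_pos: [465.0, -268.2, 208.7]
tcp_rot: [150.3, -0.6, 77.7]
ft_force: [-0.4, -0.3, 1.4]
finger_gap: 84.9
t 9.3 pos [ 465.  -268.2  208.7] rot [150.3  -0.6  77.7] f [-0.4 -0.3  1.4] gap 84.9
(507, -281.7, 134.6) -> [-0.0051  0.0014  0.0861] rows 2.0
```

View pics/t3.png

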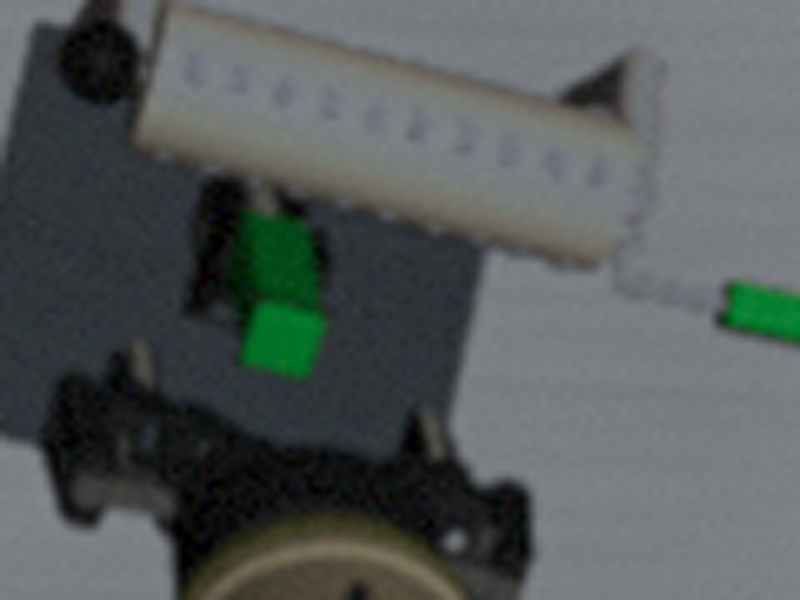

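```bash
J="python3 -m jog"; $J '[[-0.003,0.001,0.043,0,100],[-0.003,0.001,0.065,0,100],[-0.003,0.001,0.086,0,100],[-0.003,0.001,0.086,0,100]]' 40; $J '[[0,0,0,0,20],[0,0,0,0,20],[0,0,0,0,20],[0,0,0,0,20],[0,0,0,0,20],[0,0,0,0,20]]' 60;python3 -c "
from h import *
go((507,-281.7,134.6))"
```

```text
time: 9.75
tool_pos: [509.0, -281.3, 138.0]
tcp_rot: [150.0, -0.5, 77.7]
ft_force: [0.2, 0.4, -0.4]
finger_gap: 85.7
time: 10.35
tool_pos: [509.4, -281.6, 139.4]
tcp_rot: [150.0, -0.4, 77.7]
ft_force: [-5.2, 2.3, 7.1]
finger_gap: 23.5
t 10.35 pos [ 509.4 -281.6  139.4] rot [150.   -0.4  77.7] f [-5.2  2.3  7.1] gap 23.5
(507, -281.7, 134.6) -> [-0.0006 -0.0044  0.003 ] rows 1.0
```

```bash
J="python3 -m jog"; $J '[[0,0,-0.02,0,20],[0,0,-0.05,0,20],[0,0,-0.09,0,20],[0,0,-0.13,0,20],[0,0,-0.17,0,20],[0,0,-0.17,0,20]]' 80; python3 - <<'E'
from bench import r
from h import *
go((310,-69,400),(250,-55,350))
T=r.snapshot("top");S=r.snapshot("scene")
for l in ('pick_handle','pick_hook'):
  for p in (S,T):
    for d in r.pinpoint(p,l)[:4]: print(l,np.round(d['uv'],1),round(d['conf'],2))
E
```

```text
time: 10.95
tool_pos: [426.1, -266.1, 293.6]
tcp_rot: [149.5, -0.1, 77.7]
ft_force: [0.2, -1.5, -0.1]
finger_gap: 23.1
t 10.95 pos [ 426.1 -266.1  293.6] rot [ 1.495e+02 -1.000e-01  7.770e+01] f [ 0.2 -1.5 -0.1] gap 23.1
(310, -69, 400) -> [ 0.168  -0.0801 -0.1703] rows 6.0
(250, -55, 350) -> [ 0.1688 -0.1585 -0.1585] rows 6.0
pick_handle [200.6  93.5] 0.83
pick_handle [120.2 153.8] 0.64
pick_handle [240.9 110.5] 0.52
pick_handle [356.7 227.9] 0.77
pick_handle [435.9 197.3] 0.6
pick_handle [238.1 205.4] 0.56
pick_hook [189.7 131.5] 0.9
pick_hook [225.9 141.5] 0.86
pick_hook [138.2 168.5] 0.68
pick_hook [405.2 192. ] 0.87
pick_hook [357.1 202.8] 0.59
pick_hook [327.3 267.8] 0.53
```

```bash
J="python3 -m jog"; $J '[[0.169,-0.14,-0.19,0,20],[0.169,-0.14,-0.19,0,20],[0.169,-0.14,-0.19,0,20],[0.169,-0.14,-0.19,0,20],[0.169,-0.14,-0.19,0,20],[0.169,-0.14,-0.19,0,20]]'; $J '[[0,-0.5,0.25,0,20],[0,-0.5,0.25,0,20],[0,-0.5,0.25,0,20]]'; python3 -c "
from h import *
from bench import r
go(); print(np.round(r.sense()['joint_pos'],1))"
```

```text
time: 11.85
tool_pos: [378.6, -151.8, 390.4]
tcp_rot: [152.6, -1.3, 78.2]
ft_force: [0.6, -0.8, -0.9]
finger_gap: 23.6
time: 12.15
tool_pos: [367.5, -181.0, 283.6]
tcp_rot: [154.3, -2.0, 78.6]
ft_force: [0.3, -0.3, -1.4]
finger_gap: 23.2
t 12.15 pos [ 367.5 -181.   283.6] rot [154.3  -2.   78.6] f [ 0.3 -0.3 -1.4] gap 23.2
[ -47.3  -51.   130.3   16.5   80.8 -125.2]
```

```bash
J="python3 -m jog"; $J '[[0.10,0.07,-0.06,0,20],[0.10,0.07,-0.06,0,20],[0.10,0.07,-0.06,0,20],[0.10,0.07,-0.06,0,20]]'; python3 -c "
from h import *
from bench import r
go(); print(np.round(r.sense()['joint_pos'],1))"; $J '[[0,-0.5,0,0,20],[0,-0.5,0,0,20]]'|grep -E "rot|pos";$J '[[0,-0.5,0,0,20],[0,-0.5,0,0,20]]'|grep -E "rot|pos"; python3 -c "
from h import *
from bench import r
go(); print(np.round(r.sense()['joint_pos'],1))"
```

```text
time: 12.55
tool_pos: [425.1, -90.6, 374.1]
tcp_rot: [154.1, -2.1, 78.9]
ft_force: [-0.2, -0.8, -0.5]
finger_gap: 23.3
t 12.55 pos [425.1 -90.6 374.1] rot [154.1  -2.1  78.9] f [-0.2 -0.8 -0.5] gap 23.3
[ -25.1  -46.   118.5    7.9   82.8 -102.8]
tool_pos: [389.7, -89.7, 336.4]
tcp_rot: [156.7, -2.3, 79.1]
tool_pos: [375.6, -96.6, 311.8]
tcp_rot: [159.3, -2.7, 79.2]
t 12.95 pos [375.6 -96.6 311.8] rot [159.3  -2.7  79.2] f [-0.1 -0.2 -0.8] gap 23.1
[ -30.3  -51.1  126.2    9.2   86.  -108.1]
```

```bash
J="python3 -m jog"; $J '[[0.15,-0.5,0,0,20]]'|grep -E "rot|pos";$J '[[0.15,-0.5,0,0,20]]'|grep -E "rot|pos"; $J '[[0.15,-0.5,0,0,20]]'|grep -E "rot|pos";$J '[[0.15,-0.5,0,0,20]]'|grep -E "rot|pos"; python3 -c "
from h import *
from bench import r
go(); print(np.round(r.sense()['joint_pos'],1))"
```

```text
tool_pos: [368.7, -85.1, 300.2]
tcp_rot: [161.3, -2.9, 79.1]
tool_pos: [361.7, -69.9, 290.1]
tcp_rot: [163.3, -3.0, 78.9]
tool_pos: [354.2, -52.9, 281.1]
tcp_rot: [165.4, -2.9, 78.8]
tool_pos: [346.2, -33.6, 273.4]
tcp_rot: [167.3, -2.8, 78.6]
t 13.35 pos [346.2 -33.6 273.4] rot [167.3  -2.8  78.6] f [ 0.   0.4 -1. ] gap 23.4
[-18.2 -51.1 128.8   4.2  90.  -96.1]
```

```bash
J="python3 -m jog"; $J '[[0.2,-0.5,-0.1,0,20]]'|grep -E "rot|pos";$J '[[0.2,-0.5,-0.1,0,20]]'|grep -E "rot|pos"; $J '[[0.2,-0.5,-0.1,0,20]]'|grep -E "rot|pos";$J '[[0.2,-0.5,-0.1,0,20]]'|grep -E "rot|pos"; $J '[[0.2,-0.5,-0.1,0,20]]'|grep -E "rot|pos";$J '[[0.2,-0.5,-0.1,0,20]]'|grep -E "rot|pos"; python3 -c "
from h import *
from bench import r
go(); print(np.round(r.sense()['joint_pos'],1))"
```

```text
tool_pos: [336.2, -7.5, 275.6]
tcp_rot: [169.3, -2.5, 78.4]
tool_pos: [324.1, 22.3, 281.7]
tcp_rot: [171.0, -2.0, 78.2]
tool_pos: [308.7, 55.4, 288.4]
tcp_rot: [172.5, -1.4, 77.9]
tool_pos: [288.5, 91.3, 295.5]
tcp_rot: [173.6, -0.6, 77.7]
tool_pos: [262.6, 128.3, 302.8]
tcp_rot: [174.3, 0.0, 77.5]
tool_pos: [232.6, 162.0, 309.1]
tcp_rot: [174.7, 0.5, 77.3]
t 13.95 pos [232.6 162.  309.1] rot [174.7   0.5  77.3] f [ 0.9  2.3 -1.8] gap 23.2
[ 29.2 -51.1 124.3  -4.  103.1 -49.2]
```

```bash
J="python3 -m jog"; $J '[[-0.2,-0.3,0,0,20]]'|grep -E "rot|pos";$J '[[-0.2,-0.4,0.1,0,20]]'|grep -E "rot|pos"; $J '[[-0.2,-0.4,0.1,0,20]]'|grep -E "rot|pos";$J '[[-0.2,-0.5,0.1,0,20]]'|grep -E "rot|pos"; python3 -c "
from h import *
from bench import r
go(); print(np.round(r.sense()['joint_pos'],1))"
```

```text
tool_pos: [209.9, 169.4, 312.3]
tcp_rot: [175.8, 2.0, 77.4]
tool_pos: [184.8, 180.6, 305.2]
tcp_rot: [176.5, 3.5, 77.3]
tool_pos: [154.0, 193.0, 296.5]
tcp_rot: [177.1, 5.0, 77.2]
tool_pos: [115.3, 206.1, 289.6]
tcp_rot: [177.3, 6.3, 77.0]
t 14.35 pos [115.3 206.1 289.6] rot [177.3   6.3  77. ] f [-1.   1.5 -1.2] gap 23.0
[ 55.3 -51.1 126.5  -5.1 109.4 -23.3]
```

```bash
cat >> h.py <<'E'
def tilt():
    from bench import r
    s=r.sense();R=Rn.from_euler('xyz',s['tcp_rot'],degrees=True).as_matrix();z=R[:,2]
    print('tilt',np.degrees(np.hypot(z[0],z[1])).round(2),'az',np.degrees(np.arctan2(z[1],z[0])).round(1),'x-az',np.degrees(np.arctan2(R[1,0],R[0,0])).round(1),'j',np.round(s['joint_pos'],1))
E
python3 -c "
from h import *
tilt();go((150,370,330),(375,-185,330),(330,-160,330))"
```

```text
tilt 6.81 az -79.7 x-az 77.0 j [ 55.3 -51.1 126.5  -5.1 109.4 -23.3]
t 14.35 pos [115.3 206.1 289.6] rot [177.3   6.3  77. ] f [-1.   1.5 -1.2] gap 23.0
(150, 370, 330) -> [ 0.1621 -0.0004 -0.0585] rows 4.0
(375, -185, 330) -> [-0.325   0.341   0.0112] rows 10.0
(330, -160, 330) -> [-0.3108  0.2917  0.0073] rows 9.0
```

```bash
J="python3 -m jog"; $J '[[0.52,-0.27,-0.04,0,20],[0.52,-0.27,-0.04,0,20],[0.52,-0.27,-0.04,0,20],[0.52,-0.27,-0.04,0,20],[0.52,-0.27,-0.04,0,20],[0.52,-0.27,-0.04,0,20],[0.52,-0.27,-0.04,0,20],[0.52,-0.27,-0.04,0,20]]'; $J '[[0.35,-0.15,0,0,20],[0.35,-0.15,0,0,20],[0.35,-0.15,0,0,20],[0.35,-0.15,0,0,20],[0.35,-0.15,0,0,20],[0.35,-0.15,0,0,20],[0.35,-0.15,0,0,20]]';python3 -c "
from h import *
tilt()"
```

```text
time: 15.15
tool_pos: [15.4, 594.6, 268.1]
tcp_rot: [177.3, 6.3, 76.9]
ft_force: [1.1, 0.4, -0.1]
finger_gap: 22.8
time: 15.85
tool_pos: [-30.9, 853.8, 231.9]
tcp_rot: [177.6, 5.2, 76.9]
ft_force: [-0.1, 1.2, 0.4]
finger_gap: 22.9
tilt 5.69 az -78.6 x-az 76.9 j [ 89.1  67.8   3.9  -1.3 113.9  11.6]
```

```bash
J="python3 -m jog"; for i in 1; do $J '[[0.9,-0.5,0,0,20]]'|grep -E "rot";$J '[[0.9,-0.5,0,0,20]]'|grep -E "rot"; $J '[[0.9,-0.5,0,0,20]]'|grep -E "rot"; done;python3 -c "
from h import *
tilt();go()"
```

```text
tcp_rot: [177.1, 7.7, 76.7]
tcp_rot: [177.7, 6.1, 76.7]
tcp_rot: [178.3, 4.3, 76.8]
tilt 4.64 az -81.7 x-az 76.8 j [ 91.3  68.9   1.3  -0.6 114.4  14.2]
t 16.15 pos [-67.  857.2 238.2] rot [178.3   4.3  76.8] f [ 0.1 -0.  -0.7] gap 23.2
```

```bash
J="python3 -m jog"; $J '[[0.9,-0.5,0,0,20]]'|grep -E "rot";$J '[[0.9,-0.5,0,0,20]]'|grep -E "rot";python3 -c "
from h import *
tilt();go((0,780,330))"
```

```text
tcp_rot: [178.9, 2.5, 76.8]
tcp_rot: [179.6, 0.5, 76.8]
tilt 0.64 az -68.3 x-az 76.8 j [ 92.4  70.3   1.4  -0.2 108.9  15.6]
t 16.35 pos [-87.7 885.7 215.1] rot [179.6   0.5  76.8] f [ 0.4 -0.4 -1. ] gap 23.2
(0, 780, 330) -> [-0.0838  0.1103 -0.1134] rows 4.0
```

```bash
python3 -c "
from h import *
go((468,-19,310))"; 
```

```text
t 16.35 pos [-87.7 885.7 215.1] rot [179.6   0.5  76.8] f [ 0.4 -0.4 -1. ] gap 23.2
(468, -19, 310) -> [-0.7542  0.7487 -0.0832] rows 22.0
```

```bash
J="python3 -m jog"; $J '[[-0.754,0.749,-0.2,7.3,20],[-0.754,0.749,-0.2,7.3,20],[-0.754,0.749,-0.2,7.3,20],[-0.754,0.749,-0.2,7.3,20],[-0.754,0.749,-0.2,7.3,20],[-0.754,0.749,-0.2,7.3,20],[-0.754,0.749,-0.2,7.3,20],[-0.754,0.749,-0.2,7.3,20]]'; python3 -c "
from h import *
go((468,-19,310))"; 
```

```text
time: 17.15
tool_pos: [82.0, 618.3, 284.6]
tcp_rot: [179.6, 0.2, 69.4]
ft_force: [0.3, 0.8, 0.5]
finger_gap: 23.2
t 17.15 pos [ 82.  618.3 284.6] rot [179.6   0.2  69.4] f [0.3 0.8 0.5] gap 23.2
(468, -19, 310) -> [-0.461   0.5855 -0.0196] rows 15.0
```

```bash
J="python3 -m jog"; $J '[[-0.461,0.586,-0.02,0,20],[-0.461,0.586,-0.02,0,20],[-0.461,0.586,-0.02,0,20],[-0.461,0.586,-0.02,0,20],[-0.461,0.586,-0.02,0,20],[-0.461,0.586,-0.02,0,20],[-0.461,0.586,-0.02,0,20],[-0.461,0.586,-0.02,0,20]]'; python3 -c "
from h import *
go((468,-19,310))"; 
```

```text
time: 17.95
tool_pos: [289.1, 276.4, 298.8]
tcp_rot: [179.5, -0.0, 69.4]
ft_force: [1.9, 0.9, -0.7]
finger_gap: 23.3
t 17.95 pos [289.1 276.4 298.8] rot [179.5  -0.   69.4] f [ 1.9  0.9 -0.7] gap 23.3
(468, -19, 310) -> [-0.2136  0.2715 -0.0088] rows 7.0
```

```bash
J="python3 -m jog"; $J '[[-0.214,0.272,-0.004,0,20],[-0.214,0.272,-0.004,0,20],[-0.214,0.272,-0.004,0,20],[-0.214,0.272,-0.004,0,20],[-0.214,0.272,-0.004,0,20],[-0.214,0.272,-0.004,0,20],[-0.214,0.272,-0.004,0,20],[-0.214,0.272,-0.004,0,20]]'; python3 - <<'E'
from h import *
from bench import r
go((468,-19,265));tilt()
S=r.snapshot("scene");T=r.snapshot("top");s=r.sense();R=Rn.from_euler('xyz',s['tcp_rot'],degrees=True);p0=s['tool_pos']
for l in ('pick_handle','pick_hook','clip_eye'):
  for n,p in (('S',S),('T',T)):
    for d in r.pinpoint(p,l)[:3]: print(l,n,np.round(d['uv'],1),round(d['conf'],2))
hk=p0+R.apply([0,0,121]);tip=p0+R.apply([0,25,113])
u=np.array([np.cos(np.radians(-20.5)),np.sin(np.radians(-20.5)),0]);bar=np.array([433.7,-6,109])+71*u+[0,0,-4]
X=[hk,tip,bar];print('pred S',proj(S,X).round(1).tolist(),'T',proj(T,X).round(1).tolist())
im=cv2.resize(S['image'][110:206,230:358,::-1],(800,600),interpolation=cv2.INTER_CUBIC)
for q,c in zip(proj(S,X),((0,0,255),(255,0,0),(255,0,255))): cv2.circle(im,tuple(int(v) for v in (q-[230,110])*6.25+3),4,c,1)
cv2.imwrite('pics/s4.png',np.clip(im*1.5,0,255).astype('uint8'))
E
```

```text
time: 18.75
tool_pos: [470.4, -25.1, 305.5]
tcp_rot: [179.3, 0.0, 69.0]
ft_force: [-1.0, 1.3, -0.7]
finger_gap: 23.3
t 18.75 pos [470.4 -25.1 305.5] rot [179.3   0.   69. ] f [-1.   1.3 -0.7] gap 23.3
(468, -19, 265) -> [ 0.0049 -0.005   0.0404] rows 1.0
tilt 0.75 az -22.7 x-az 69.0 j [ -9.2 -14.5 100.9  -0.2  92.8 -78.2]
pick_handle S [287.6 128.4] 0.82
pick_handle S [240.7 114.3] 0.7
pick_handle S [120.  155.2] 0.48
pick_handle T [328.4 315.6] 0.69
pick_handle T [438.4 197.1] 0.54
pick_handle T [113.9 183. ] 0.42
pick_hook S [226.4 142.8] 0.87
pick_hook S [281.9 161.2] 0.59
pick_hook S [136.8 165. ] 0.53
pick_hook T [328.  266.9] 0.78
pick_hook T [230.7 136.2] 0.62
pick_hook T [404.4 191.6] 0.53
clip_eye S [346.  210.2] 0.44
clip_eye T [239.3 208.2] 0.49
clip_eye T [169.4 224.3] 0.47
pred S [[284.6, 161.0], [277.7, 164.7], [274.9, 187.1]] T [[234.3, 207.1], [238.7, 195.9], [240.3, 198.1]]
```

View pics/s4.png

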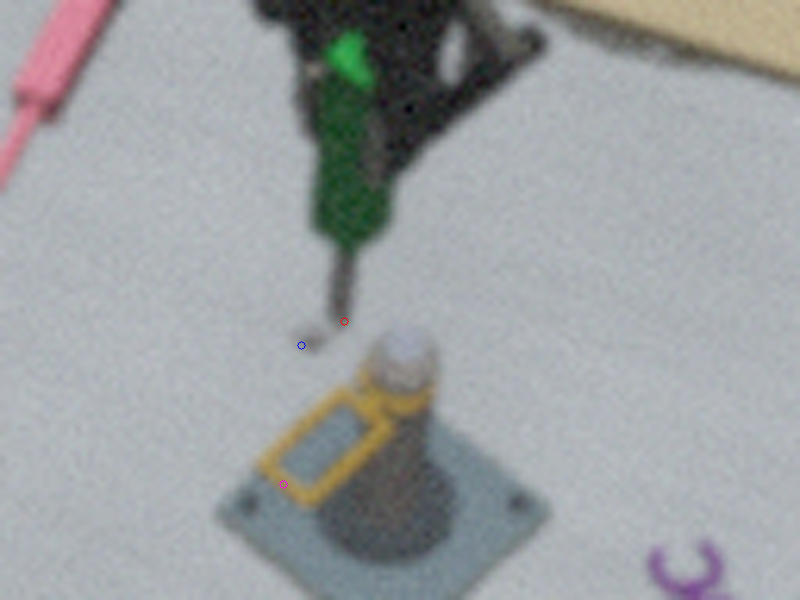

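The hook (342,318) and bar (286,485) match their predicted marks to about 1 px, so I'll re-read the pose and then lower.

```bash
python3 - <<'E'
from h import *
from bench import r
a=[]
for i in range(4):
    a.append(np.r_[r.sense()['tool_pos'],r.sense()['tcp_rot']]);r.snapshot('top')
print(np.round(a,1))
go((467,-18.4,205));tilt()
E
```

```text
[[468.2 -18.6 305.5 179.4  -0.   69.5]
 [468.2 -18.6 305.5 179.4  -0.   69.5]
 [468.3 -18.8 305.4 179.4  -0.   69.5]
 [468.3 -18.9 305.3 179.5  -0.   69.5]]
t 19.35 pos [468.3 -19.  305.3] rot [179.5  -0.   69.5] f [ 0.4 -0.9 -0.6] gap 22.8
(467, -18.4, 205) -> [ 1.000e-04 -2.400e-03  1.003e-01] rows 3.0
tilt 0.54 az -18.6 x-az 69.5 j [-8.500e+00 -1.470e+01  1.011e+02 -1.000e-01  9.300e+01 -7.800e+01]
```

```bash
J="python3 -m jog"; $J '[[0,-0.002,0.04,0,20],[0,-0.002,0.06,0,20],[0,-0.002,0.08,0,20],[0,-0.002,0.10,0,20],[0,-0.002,0.10,0,20],[0,-0.002,0.10,0,20],[0,-0.002,0.10,0,20]]'; python3 - <<'E'
from h import *
from bench import r
S=r.snapshot("scene")
go()
im=cv2.resize(S['image'][120:204,240:352,::-1],(800,600),interpolation=cv2.INTER_CUBIC)
cv2.imwrite('pics/s5.png',np.clip(im*1.5,0,255).astype('uint8'))
E
```

```text
time: 20.05
tool_pos: [468.1, -18.6, 206.8]
tcp_rot: [179.3, -0.0, 69.5]
ft_force: [-0.1, 0.4, -0.8]
finger_gap: 23.4
t 20.1 pos [468.2 -18.7 206.9] rot [179.3  -0.   69.5] f [ 0.3  0.1 -1.1] gap 23.2
```

View pics/s5.png

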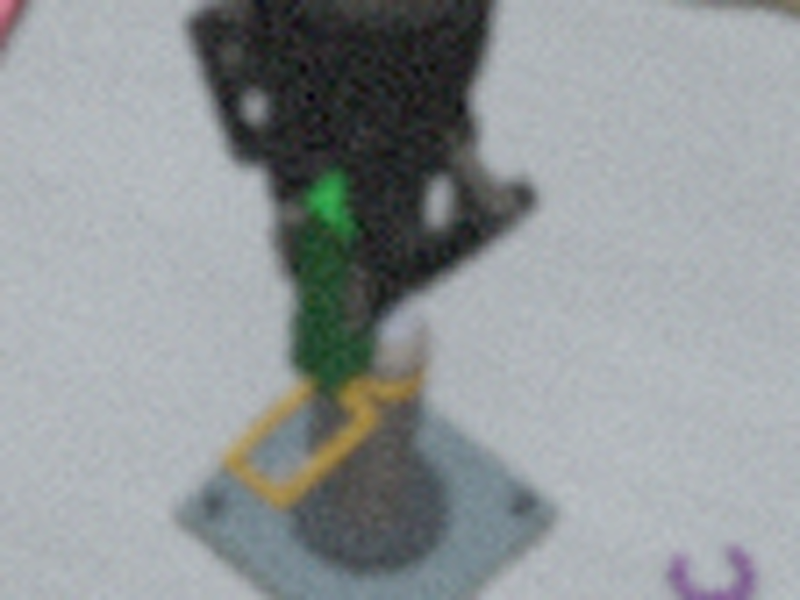

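The shank passes through the eye at (325,420) with no contact force. I'll go a bit lower, move under the bar, raise into the hook, then pull.

```bash
J="python3 -m jog"; $J '[[0,0,0.006,0,20],[0,0,0.006,0,20],[0,0.012,0.006,0,20],[0,0.023,0.006,0,20],[0,0.023,0.006,0,20],[0,0.023,0.006,0,20],[0,0.023,-0.004,0,20],[0,0.023,-0.007,0,20]]' 100; $J '[[0,0,0,0,20],[0,0,0,0,20]]'; python3 - <<'E'
from h import *
from bench import r
S=r.snapshot("scene")
go()
im=cv2.resize(S['image'][120:204,240:352,::-1],(800,600),interpolation=cv2.INTER_CUBIC)
cv2.imwrite('pics/s6.png',np.clip(im*1.5,0,255).astype('uint8'))
E
```

```text
time: 20.9
tool_pos: [489.9, -26.6, 215.6]
tcp_rot: [179.2, -0.1, 69.5]
ft_force: [-0.4, 0.4, -0.6]
finger_gap: 22.8
time: 21.1
tool_pos: [490.0, -26.6, 216.3]
tcp_rot: [179.2, -0.1, 69.5]
ft_force: [-0.7, -0.3, -0.6]
finger_gap: 23.1
t 21.15 pos [489.9 -26.6 215.9] rot [ 1.792e+02 -1.000e-01  6.950e+01] f [-0.8  0.6 -0.6] gap 23.5
```

View pics/s6.png

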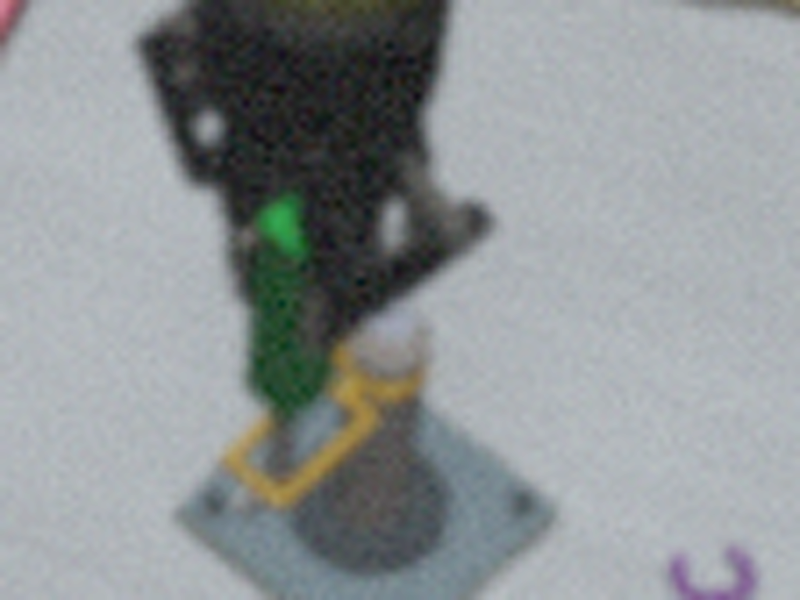

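The tip shows beyond the bar at (240,497). Now I pull.

```bash
J="python3 -m jog"; $J '[[0,0.006,0,0,20],[0,0.011,0,0,20],[0,0.016,0,0,20],[0,0.021,0,0,20]]'; $J '[[0,0.006,0,0,20],[0,0.012,0,0,20],[0,0.018,0,0,20],[0,0.024,0,0,20]]';  python3 - <<'E'
from h import *
from bench import r
S=r.snapshot("scene")
go()
im=cv2.resize(S['image'][120:216,230:358,::-1],(800,600),interpolation=cv2.INTER_CUBIC)
cv2.imwrite('pics/s7.png',np.clip(im*1.5,0,255).astype('uint8'))
E
```

```text
time: 21.55
tool_pos: [509.8, -34.1, 215.6]
tcp_rot: [179.3, -0.1, 69.5]
ft_force: [0.8, 0.2, -0.8]
finger_gap: 22.9
time: 21.95
tool_pos: [532.9, -42.8, 216.0]
tcp_rot: [179.2, -0.1, 69.5]
ft_force: [0.7, 0.3, -0.7]
finger_gap: 22.8
t 22.0 pos [533.5 -43.1 216.1] rot [ 1.792e+02 -1.000e-01  6.950e+01] f [ 0.4 -0.1 -1.7] gap 22.8
```

View pics/s7.png

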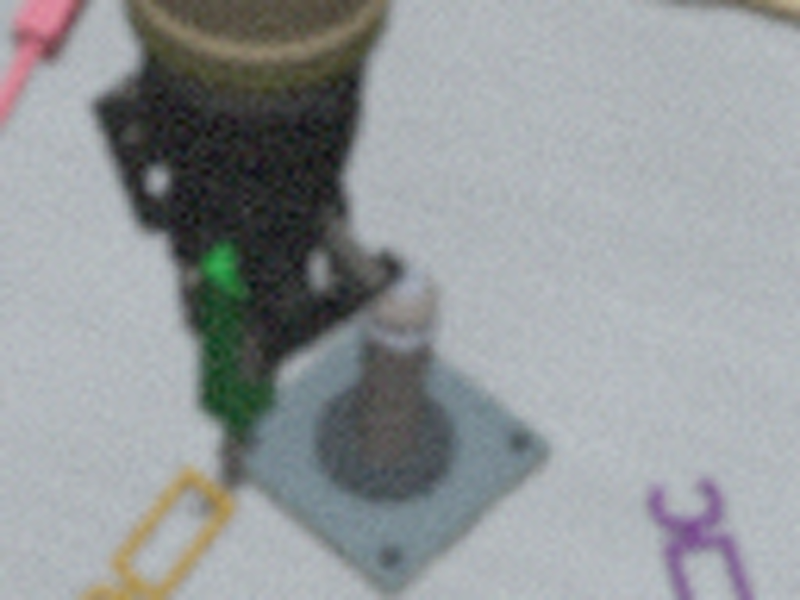

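The clip is out of the groove and on the hook: the bar at (210,480) lies between shank and tip and the clip is swinging outward. I'll lift it slowly and let it settle.

```bash
J="python3 -m jog"; $J '[[0,0,-0.005,0,20],[0,0,-0.015,0,20],[0,0,-0.03,0,20],[0,0,-0.045,0,20],[0,0,-0.06,0,20],[0,0,-0.07,0,20],[0,0,-0.07,0,20],[0,0,-0.07,0,20]]';  python3 - <<'E'
from h import *
from bench import r
S=r.snapshot("scene");T=r.snapshot("top")
go()
im=cv2.resize(S['image'][110:206,220:348,::-1],(800,600),interpolation=cv2.INTER_CUBIC)
cv2.imwrite('pics/s8.png',np.clip(im*1.5,0,255).astype('uint8'))
for l in('clip_center','clip_eye'):
  for p in(S,T): print(l,[(np.round(d['uv'],1).tolist(),round(d['conf'],2)) for d in r.pinpoint(p,l)[:3]])
for p in (S,T):
    m=cv2.inRange(cv2.cvtColor(p['image'],cv2.COLOR_RGB2HSV),(14,110,60),(26,255,255));m[:, :200]=0;m[:,360:]=0
    ys,xs=np.nonzero(m);print('brass',len(xs),xs.min(),xs.max(),ys.min(),ys.max()) if len(xs) else print('none')
E
```

```text
time: 22.8
tool_pos: [532.6, -42.8, 286.1]
tcp_rot: [179.2, -0.1, 69.5]
ft_force: [-0.1, -0.6, -2.0]
finger_gap: 22.8
t 22.9 pos [532.2 -42.7 285.1] rot [179.3  -0.   69.5] f [-0.1  0.4 -2. ] gap 22.8
clip_center [([335.4, 198.2], 0.67), ([265.3, 189.7], 0.66), ([132.7, 226.9], 0.48)]
clip_center []
clip_eye [([342.7, 212.4], 0.69), ([266.6, 190.9], 0.55), ([258.8, 268.3], 0.43)]
clip_eye []
brass 31 264 268 180 194
brass 81 208 340 108 305
```

View pics/s8.png

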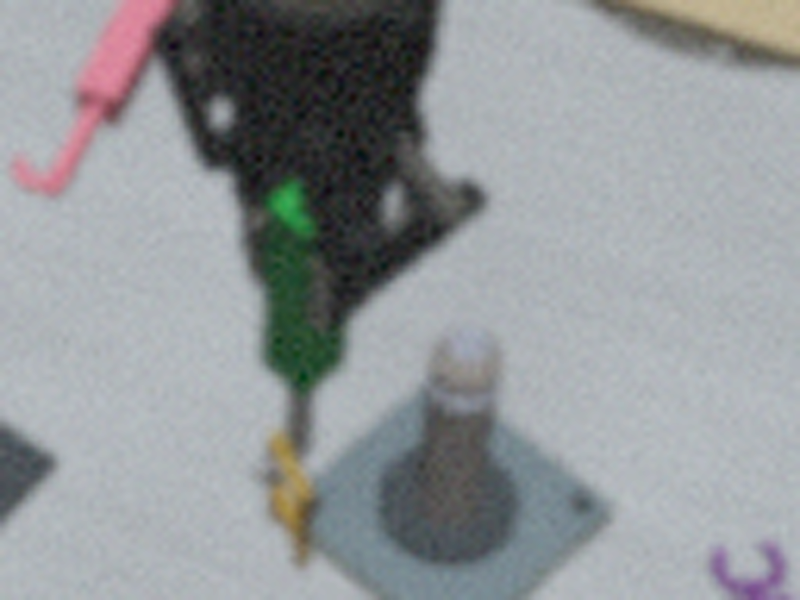

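The clip hangs on the hook edge-on. My plan for the tray is to turn the toe to −y, stand the clip on the tray floor, drop the hook below the bar and retreat quickly.

```bash
J="python3 -m jog"; python3 -c "
from h import *
go((681,20,285))"; $J '[[0.02,0.02,0,8,20],[0.04,0.05,0,16,20],[0.06,0.08,0,24,20],[0.08,0.10,0,32,20],[0.11,0.12,0,40,20],[0.11,0.12,0,48,20],[0.11,0.12,0,56,20],[0.11,0.12,0,64,20]]'; $J '[[0,0,0,5,20],[0,0,0,5,20],[0,0,0,5,20]]';  python3 -c "
from h import *
go((681,20,285),(681,20,205));tilt()"
```

```text
t 23.1 pos [532.3 -42.7 285.3] rot [179.3  -0.   69.5] f [ 0.8 -0.2 -1.5] gap 22.9
(681, 20, 285) -> [0.1109 0.1173 0.0019] rows 4.0
time: 23.9
tool_pos: [683.2, 18.5, 285.7]
tcp_rot: [179.7, -0.6, 5.2]
ft_force: [-0.2, -0.4, -1.7]
finger_gap: 22.6
time: 24.2
tool_pos: [683.1, 18.6, 285.2]
tcp_rot: [179.8, -0.5, 0.3]
ft_force: [-0.1, 0.2, -1.8]
finger_gap: 22.7
t 24.2 pos [683.1  18.6 285.2] rot [179.8  -0.5   0.3] f [-0.1  0.2 -1.8] gap 22.7
(681, 20, 285) -> [-0.0021 -0.0015  0.0001] rows 1.0
(681, 20, 205) -> [-0.0028 -0.0017  0.0801] rows 2.0
tilt 0.59 az -20.0 x-az 0.3 j [-2.7 19.4 68.2 -0.2 91.9 -3. ]
```

```bash
J="python3 -m jog"; $J '[[-0.002,0,0.02,0,20],[-0.002,0,0.04,0,20],[-0.002,0,0.06,0,20],[-0.002,0,0.075,0,20],[-0.002,0,0.075,0,20],[-0.002,0,0.075,0,20]]'; python3 - <<'E'
from h import *
from bench import r
S=r.snapshot("scene");go();s=r.sense()
m=cv2.inRange(cv2.cvtColor(S['image'],cv2.COLOR_RGB2HSV),(14,110,60),(26,255,255))
P=s['tool_pos'];q=proj(S,[P+[0,0,-121],P+[0,-8,-114],P+[0,-8,-114-80]]);print(q.round(1).tolist())
m[:, :200]=0;m[:,330:]=0;ys,xs=np.nonzero(m)
for y in range(ys.min(),ys.max()+1):
    k=xs[ys==y]; print(y,k.min(),k.max(),len(k)) if len(k) else None
E
```

```text
time: 24.8
tool_pos: [681.8, 18.3, 210.4]
tcp_rot: [179.8, -0.5, 0.4]
ft_force: [0.5, -0.7, -0.5]
finger_gap: 22.7
t 24.85 pos [682.3  18.3 211.4] rot [179.8  -0.6   0.4] f [-0.2  0.1 -0.7] gap 22.7
[[264.0, 256.1], [261.0, 253.6], [260.5, 267.0]]
253 263 263 1
255 261 262 2
260 266 266 1
261 265 266 2
262 265 266 2
263 264 265 2
264 263 264 2
265 263 263 1
266 263 263 1
267 263 263 1
```

```bash
J="python3 -m jog"; $J '[[0,0,0.035,0,20],[0,0,0.035,0,20],[0,-0.045,0.035,0,20],[0,-0.09,0.035,0,20],[0,-0.1,0.0,0,20],[0,-0.1,-0.05,0,20],[0,-0.1,-0.1,0,20]]'; python3 - <<'E'
from h import *
from bench import r
S=r.snapshot("scene");T=r.snapshot("top");go()
im=np.hstack([cv2.resize(p['image'][y:y+75,x:x+100,::-1],(400,300),interpolation=cv2.INTER_CUBIC) for p,x,y in((S,215,225),(T,180,95))])
cv2.imwrite('pics/s9.png',np.clip(im*1.5,0,255).astype('uint8'))
for p in(S,T):
    for l in('clip_center','clip_eye'): print(l,[(np.round(d['uv'],1).tolist(),round(d['conf'],2),atz(p,d['uv'],8).round().tolist()) for d in r.pinpoint(p,l)[:3]])
    m=cv2.inRange(cv2.cvtColor(p['image'],cv2.COLOR_RGB2HSV),(14,110,60),(26,255,255));m[:, :180]=0;m[:,310:]=0
    ys,xs=np.nonzero(m);print(len(xs),xs.min(),xs.max(),ys.min(),ys.max())
E
```

```text
time: 25.55
tool_pos: [679.8, 119.6, 313.9]
tcp_rot: [179.8, -0.6, 0.5]
ft_force: [0.1, -1.0, 0.5]
finger_gap: 22.7
t 25.65 pos [683.7 119.4 324.6] rot [179.9  -1.6   0.4] f [ 0.  -0.1  1. ] gap 23.2
clip_center [([254.7, 261.5], 0.77, [671.0, -11.0, 8.0]), ([309.5, 251.0], 0.52, [586.0, 107.0, 8.0])]
clip_eye [([272.8, 276.5], 0.75, [689.0, 47.0, 8.0]), ([346.3, 212.8], 0.56, [437.0, 159.0, 8.0])]
3 262 264 267 273
clip_center [([232.6, 135.3], 0.48, [674.0, -2.0, 8.0]), ([175.4, 239.9], 0.41, [404.0, 131.0, 8.0])]
clip_eye [([217.4, 131.6], 0.74, [683.0, 37.0, 8.0]), ([168.5, 225.8], 0.47, [438.0, 150.0, 8.0])]
92 205 236 125 140
```

The clip lies in the tray: both cameras put its centre at about (673,−5) and its eye at (686,42), with the right spacing of about 47 mm. Next I tilt again and return the pick.

```bash
J="python3 -m jog"; $J '[[0.03,0.05,0,-8.5,20],[0.06,0.10,0,-17,20],[0.09,0.15,0,-25.5,20],[0.12,0.2,0,-34,20],[0.147,0.25,0,-42.5,20],[0.147,0.303,0,-51,20],[0.147,0.303,0,-59.5,20],[0.147,0.303,0,-68,20]]'; $J '[[0,0.02,0,-8,20],[0,0.02,0,-9,20],[0,0.02,0,-9,20]]';  python3 -c "
from h import *
go();tilt()"
```

```text
time: 26.65
tool_pos: [827.9, -191.6, 304.9]
tcp_rot: [179.9, 0.1, 68.3]
ft_force: [-0.1, -0.2, -2.3]
finger_gap: 23.0
time: 26.95
tool_pos: [842.5, -199.1, 295.4]
tcp_rot: [-179.6, 0.1, 77.3]
ft_force: [0.4, -0.2, -1.6]
finger_gap: 22.8
t 26.95 pos [ 842.5 -199.1  295.4] rot [-1.796e+02  1.000e-01  7.730e+01] f [ 0.4 -0.2 -1.6] gap 22.8
tilt 0.43 az -176.4 x-az 77.3 j [-16.6  65.    1.5  -0.2 113.9 -94. ]
```

```bash
J="python3 -m jog"; $J '[[0,1.5,0,0,20],[0,1.5,0,0,20]]'|grep rot;$J '[[0,1.5,0,0,20]]'|grep rot;$J '[[0,1.5,0,0,20]]'|grep rot;$J '[[0,1.5,0,0,20]]'|grep rot;$J '[[0,1.5,0,0,20]]'|grep rot;$J '[[0,1.5,0,0,20]]'|grep rot;$J '[[0,1.5,0,0,20]]'|grep rot;$J '[[0,1.5,0,0,20]]'|grep rot;$J '[[0,1.5,0,0,20]]'|grep rot;$J '[[0,1.5,0,0,20]]'|grep rot;  python3 -c "
from h import *
go();tilt()"
```

```text
tcp_rot: [177.8, 0.1, 77.2]
tcp_rot: [176.0, 0.1, 77.1]
tcp_rot: [174.0, 0.1, 77.1]
tcp_rot: [172.0, 0.1, 77.0]
tcp_rot: [170.0, 0.1, 77.0]
tcp_rot: [168.0, 0.1, 76.9]
tcp_rot: [165.9, 0.1, 76.9]
tcp_rot: [163.9, 0.0, 76.8]
tcp_rot: [161.8, 0.0, 76.8]
tcp_rot: [159.8, -0.0, 76.8]
t 28.05 pos [ 980.7 -228.   255. ] rot [159.8  -0.   76.8] f [-0.4  0.9 -1.7] gap 22.9
tilt 19.8 az -13.2 x-az 76.8 j [-16.4  69.    1.5   1.1  89.3 -93. ]
```

```bash
J="python3 -m jog"; $J '[[0,1.5,0,-0.5,20]]'|grep rot;$J '[[0,1.5,0,-0.5,20]]'|grep rot;$J '[[0,1.5,0,0,20]]'|grep rot;$J '[[0,1.5,0,0,20]]'|grep rot;$J '[[0,1.5,0,0,20]]'|grep rot;  python3 -c "
from h import *
go((426,-262,400));tilt()"
```

```text
tcp_rot: [157.7, 0.1, 77.2]
tcp_rot: [155.7, 0.3, 77.6]
tcp_rot: [153.7, 0.3, 77.6]
tcp_rot: [151.7, 0.3, 77.5]
tcp_rot: [149.6, 0.3, 77.5]
t 28.55 pos [1027.9 -237.   303.4] rot [149.6   0.3  77.5] f [ 0.6  0.1 -1.4] gap 22.7
(426, -262, 400) -> [-0.1551 -0.4539 -0.377 ] rows 13.0
tilt 28.97 az -13.0 x-az 77.5 j [-16.3  67.6   1.4   1.7  80.6 -93.7]
```

```bash
J="python3 -m jog"; python3 -c "
from h import *
go((412,-260,450))"; $J '[[-0.156,-0.44,-0.433,0,20],[-0.156,-0.44,-0.433,0,20],[-0.156,-0.44,-0.433,0,20],[-0.156,-0.44,-0.433,0,20],[-0.156,-0.44,-0.433,0,20],[-0.156,-0.44,-0.433,0,20],[-0.156,-0.44,-0.433,0,20],[-0.156,-0.44,-0.433,0,20]]';python3 -c "
from h import *
go((412,-260,450));tilt()"
```

```text
t 28.55 pos [1027.9 -237.   303.4] rot [149.6   0.3  77.5] f [ 0.6  0.1 -1.4] gap 22.7
(412, -260, 450) -> [-0.1564 -0.4408 -0.4273] rows 13.0
time: 29.35
tool_pos: [718.3, -250.0, 384.8]
tcp_rot: [149.5, 0.3, 77.5]
ft_force: [-0.5, -0.9, 0.9]
finger_gap: 23.0
t 29.35 pos [ 718.3 -250.   384.8] rot [149.5   0.3  77.5] f [-0.5 -0.9  0.9] gap 23.0
(412, -260, 450) -> [-0.0764 -0.2229 -0.2064] rows 7.0
tilt 29.07 az -13.0 x-az 77.5 j [ -26.     4.5   79.8    7.2   66.1 -104.8]
```

```bash
J="python3 -m jog"; $J '[[-0.076,-0.223,-0.206,0,20],[-0.076,-0.223,-0.206,0,20],[-0.076,-0.223,-0.206,0,20],[-0.076,-0.223,-0.206,0,20],[-0.076,-0.223,-0.206,0,20],[-0.076,-0.223,-0.206,0,20],[-0.076,-0.223,-0.206,0,20],[-0.076,-0.223,-0.206,0,20]]';python3 -c "
from h import *
go((410,-259.5,317));tilt()"
```

```text
time: 30.15
tool_pos: [410.7, -260.3, 452.3]
tcp_rot: [149.2, 0.5, 77.3]
ft_force: [0.5, 0.2, -1.2]
finger_gap: 22.6
t 30.15 pos [ 410.7 -260.3  452.3] rot [149.2   0.5  77.3] f [ 0.5  0.2 -1.2] gap 22.6
(410, -259.5, 317) -> [ 0.0018 -0.0699  0.1158] rows 3.0
tilt 29.3 az -13.6 x-az 77.3 j [ -51.4  -36.5  106.5   18.4   85.2 -126.3]
```

```bash
J="python3 -m jog"; $J '[[0.002,-0.07,0.116,0,20],[0.002,-0.07,0.116,0,20],[0.002,-0.07,0.116,0,20],[0.002,-0.07,0.116,0,20],[0.002,-0.07,0.116,0,20],[0.002,-0.07,0.116,0,20]]'; python3 - <<'E'
from h import *
from bench import r
T=r.snapshot('top');S=r.snapshot('scene');s=r.sense();tilt()
for l in ('pick_hook','pick_handle'):
    for n,p in (('S',S),('T',T)):
        print(l,n,[(np.round(d['uv'],1).tolist(),round(d['conf'],2)) for d in r.pinpoint(p,l)[:4]])
R=Rn.from_euler('xyz',s['tcp_rot'],degrees=True);P=s['tool_pos']+R.apply([[0,0,121],[0,0,6],[0,0,-32]])
print(P.round(),proj(S,P).round(1).tolist(),proj(T,P).round(1).tolist())
R0=Rn.from_euler('xyz',[150,-.4,77.7],degrees=True).as_matrix();G0=np.array([509.4,-281.6,139.4])
go(*[tuple((G0-t*R0[:,2]+2*R0[:,1]).round(1)) for t in (130,60,2)])
E
```

```text
time: 30.75
tool_pos: [411.1, -259.9, 320.3]
tcp_rot: [149.0, 0.7, 77.3]
ft_force: [0.2, 0.7, -0.4]
finger_gap: 23.0
tilt 29.48 az -13.8 x-az 77.3 j [ -51.4  -39.9  122.2   19.1   73.2 -130.4]
pick_hook S [([226.0, 139.4], 0.62), ([191.6, 123.4], 0.59), ([138.7, 165.1], 0.56)]
pick_hook T [([328.8, 268.3], 0.89), ([354.6, 207.8], 0.85), ([405.1, 191.6], 0.56)]
pick_handle S [([244.9, 116.4], 0.82), ([203.7, 77.6], 0.61), ([119.0, 155.6], 0.54), ([274.2, 275.7], 0.54)]
pick_handle T [([359.4, 233.1], 0.91), ([325.3, 317.3], 0.66), ([434.2, 196.7], 0.65)]
[[ 471. -275.  216.]
 [ 414. -261.  315.]
 [ 395. -256.  348.]] [[191.6, 120.6], [203.4, 77.6], [207.6, 62.3]] [[355.7, 208.1], [358.9, 232.7], [360.1, 242.1]]
t 31.05 pos [ 410.3 -259.6  318. ] rot [149.2   0.6  77.3] f [ 0.6  0.5 -0.6] gap 22.7
(np.float64(447.4), np.float64(-268.9), np.float64(253.0)) -> [-0.0002 -0.0004  0.0754] rows 2.0
(np.float64(481.7), np.float64(-275.9), np.float64(192.4)) -> [ 0.0011 -0.0014  0.1453] rows 3.0
(np.float64(510.1), np.float64(-281.8), np.float64(142.1)) -> [ 0.0021 -0.0023  0.2034] rows 5.0
```

```bash
J="python3 -m jog"; $J '[[0.001,0,0.04,0,20],[0.001,0,0.075,0,20],[0.001,-0.001,0.1,0,20],[0.001,-0.001,0.12,0,20],[0.001,-0.001,0.145,0,20],[0.001,-0.001,0.145,0,20]]'; $J '[[0.001,-0.001,0.02,0,20],[0.001,-0.001,0.035,0,20],[0.001,-0.001,0.045,0,20],[0.001,-0.001,0.045,0,20]]'; python3 -c "
from h import *
go((509.4,-281.6,139.4));tilt()"
```

```text
time: 31.65
tool_pos: [481.2, -274.8, 189.1]
tcp_rot: [149.5, 0.4, 77.3]
ft_force: [-1.1, 0.5, -1.3]
finger_gap: 22.8
time: 32.05
tool_pos: [503.3, -279.1, 150.1]
tcp_rot: [149.4, 0.4, 77.3]
ft_force: [0.0, -0.5, -1.0]
finger_gap: 22.8
t 32.05 pos [ 503.3 -279.1  150.1] rot [149.4   0.4  77.3] f [ 0.  -0.5 -1. ] gap 22.8
(509.4, -281.6, 139.4) -> [-0.001   0.0002  0.0125] rows 1.0
tilt 29.14 az -13.3 x-az 77.3 j [ -42.8  -15.9  123.7   20.1   46.8 -130.7]
```

```bash
J="python3 -m jog"; $J '[[-0.001,0,0.006,0,20],[-0.001,0,0.011,0,20],[-0.001,0,0.012,0,20],[-0.001,0,0.012,0,20]]'; $J '[[0,0,0,0,45],[0,0,0,0,45],[0,0,0,0,60],[0,0,0,0,60]]'; python3 - <<'E'
from h import *
from bench import r
go()
S=r.snapshot('scene');T=r.snapshot('top')
for l in ('pick_hook','pick_handle','rest_handle'):
    for n,p in (('S',S),('T',T)):
        print(l,n,[(np.round(d['uv'],1).tolist(),round(d['conf'],2)) for d in r.pinpoint(p,l)[:4]])
hsv=cv2.cvtColor(T['image'],cv2.COLOR_RGB2HSV);m=cv2.inRange(hsv,(45,110,60),(80,255,255));m[:, :320]=0;m[:,380:]=0
n,lab,st,ce=cv2.connectedComponentsWithStats(m);print(st.tolist(),ce)
E
```

```text
time: 32.45
tool_pos: [508.9, -281.5, 139.8]
tcp_rot: [149.4, 0.4, 77.3]
ft_force: [0.1, -0.1, -1.9]
finger_gap: 23.1
time: 32.85
tool_pos: [509.0, -281.6, 140.0]
tcp_rot: [149.4, 0.4, 77.3]
ft_force: [0.3, 0.8, 0.0]
finger_gap: 51.4
t 32.85 pos [ 509.  -281.6  140. ] rot [149.4   0.4  77.3] f [0.3 0.8 0. ] gap 51.4
pick_hook S [([136.9, 166.0], 0.64), ([227.4, 141.8], 0.57), ([175.2, 187.8], 0.5)]
pick_hook T [([229.1, 232.4], 0.61), ([347.8, 175.5], 0.56)]
pick_handle S [([243.7, 117.8], 0.8), ([185.0, 150.7], 0.47)]
pick_handle T [([351.9, 197.7], 0.77), ([437.2, 197.5], 0.68), ([327.1, 314.4], 0.58), ([216.1, 133.0], 0.36)]
rest_handle S [([188.6, 151.0], 0.85)]
rest_handle T [([352.2, 197.2], 0.73)]
[[0, 0, 512, 384, 196465], [347, 182, 11, 17, 143]] [[255.43001043 191.50072532]
 [351.65734266 190.5034965 ]]
```

The pick is home: the hook's pixels equal the initial ones. I withdraw and re-measure the roll.

```bash
J="python3 -m jog"; $J '[[0,0,-0.03,0,60],[0,0,-0.07,0,60],[0,0,-0.11,0,60],[0,0,-0.15,0,100],[0,0,-0.18,0,100],[0,0,-0.18,0,100]]'; python3 - <<'E'
from h import *
from bench import r
for i in range(2):
    S=r.snapshot('scene');T=r.snapshot('top')
    for l,z in (('roll_center',44),('roll',0)):
        for p in (S,T):
            d=r.pinpoint(p,l)[0];print(l,np.round(d['uv'],1),round(d['conf'],2),atz(p,d['uv'],z).round(1))
for n,p in (('S',S),('T',T)):
    hsv=cv2.cvtColor(p['image'],cv2.COLOR_RGB2HSV);m=cv2.inRange(hsv,(100,120,25),(125,255,255))
    if n=='S': m[:230]=0;m[:,:340]=0
    else: m[:,150:]=0
    ys,xs=np.nonzero(m);print(n,'blue bbox',xs.min(),xs.max(),ys.min(),ys.max())
# predicted projections of hub top circle and flange rims for candidate
a=np.linspace(0,2*np.pi,60)
for c in ((538.5,279),):
    ring=np.vstack([np.c_[c[0]+42*np.cos(a),c[1]+42*np.sin(a),np.full(60,z)] for z in (0,50)]+[np.c_[c[0]+25*np.cos(a),c[1]+25*np.sin(a),np.full(60,88)]])
    for p in (S,T): q=proj(p,ring);print('pred',q.min(0).round(1),q.max(0).round(1))
d=r.pinpoint(T,'pick_handle');print([np.round(x['uv'],1).tolist() for x in d[:4]])
go((483,291,240),(483,291,173));tilt()
E
```

```text
time: 33.85
tool_pos: [420.0, -261.7, 300.8]
tcp_rot: [149.0, 0.7, 77.3]
ft_force: [1.3, -0.2, 0.4]
finger_gap: 85.3Traceback (most recent call last):
  File "<stdin>", line 7, in <module>
IndexError: list index out of range
```

```bash
python3 - <<'E'
from h import *
from bench import r
S=r.snapshot('scene');T=r.snapshot('top')
for l,z in (('roll_center',44),('roll',0)):
    for n,p in (('S',S),('T',T)):
        for d in r.pinpoint(p,l)[:2]:print(n,l,np.round(d['uv'],1),round(d['conf'],2),atz(p,d['uv'],z).round(1))
for n,p in (('S',S),('T',T)):
    hsv=cv2.cvtColor(p['image'],cv2.COLOR_RGB2HSV);m=cv2.inRange(hsv,(100,120,25),(125,255,255))
    if n=='S': m[:230]=0;m[:,:340]=0
    else: m[:,150:]=0
    ys,xs=np.nonzero(m);print(n,'blue bbox',xs.min(),xs.max(),ys.min(),ys.max())
a=np.linspace(0,2*np.pi,60);c=(538.5,279)
ring=np.vstack([np.c_[c[0]+42*np.cos(a),c[1]+42*np.sin(a),np.full(60,z)] for z in (0,50)]+[np.c_[c[0]+25*np.cos(a),c[1]+25*np.sin(a),np.full(60,88)]])
for p in (S,T): q=proj(p,ring);print('pred',q.min(0).round(1),q.max(0).round(1))
print([np.round(x['uv'],1).tolist() for x in r.pinpoint(T,'pick_handle')[:4]])
go((483,291,240),(483,291,173));tilt()
E
```

```text
S roll_center [380.7 256.2] 0.97 [543.9 275.1  44. ]
T roll_center [117.1 182.1] 0.81 [539.3 278.2  44. ]
S roll [256.8 263.8] 0.64 [671.4  -4.6   0. ]
S roll [380.1 263.5] 0.6 [540.4 284.    0. ]
T roll [119.4 185.4] 0.6 [537.9 284.7   0. ]
T roll [135.1 122.3] 0.55 [706.  255.5   0. ]
S blue bbox 365 400 239 275
T blue bbox 100 135 166 200
pred [362. 238.] [400.6 277.6]
pred [ 99.7 165.3] [137.5 201.5]
[[434.9, 196.3], [349.0, 195.5]]
t 34.35 pos [ 419.9 -260.1  293.8] rot [149.5   0.3  77.3] f [ 0.  -0.5 -0.1] gap 85.4
(483, 291, 240) -> [ 0.5518 -0.0767  0.0137] rows 12.0
(483, 291, 173) -> [ 0.5522 -0.1107  0.0714] rows 12.0
tilt 29.06 az -13.2 x-az 77.3 j [ -50.2  -37.9  123.6   18.9   70.1 -130.2]
```

```bash
J="python3 -m jog"; $J '[[0.552,-0.077,-0.02,0,100],[0.552,-0.077,-0.02,0,100],[0.552,-0.077,-0.02,0,100],[0.552,-0.077,-0.02,0,100],[0.552,-0.077,-0.02,0,100],[0.552,-0.077,-0.02,0,100],[0.552,-0.077,-0.02,0,100],[0.552,-0.077,-0.02,0,100]]';  python3 -c "
from h import *
go((483.5,293,172))"
```

```text
time: 35.15
tool_pos: [453.9, 126.7, 277.0]
tcp_rot: [149.4, 0.3, 77.4]
ft_force: [0.6, -0.5, -0.3]
finger_gap: 85.4
t 35.15 pos [453.9 126.7 277. ] rot [149.4   0.3  77.4] f [ 0.6 -0.5 -0.3] gap 85.4
(483.5, 293, 172) -> [ 0.1692 -0.0594  0.0859] rows 4.0
```

```bash
J="python3 -m jog"; $J '[[0.169,-0.059,0.086,0,100],[0.169,-0.059,0.086,0,100],[0.169,-0.059,0.086,0,100],[0.169,-0.059,0.086,0,100],[0.169,-0.059,0.086,0,100],[0.169,-0.059,0.086,0,100],[0.169,-0.059,0.086,0,100]]';  python3 -c "
from h import *
go((538,280.3,77.6));tilt()"
```

```text
time: 35.85
tool_pos: [484.3, 292.5, 173.5]
tcp_rot: [149.3, 0.2, 77.4]
ft_force: [-0.1, -0.6, 0.5]
finger_gap: 85.3
t 35.85 pos [484.3 292.5 173.5] rot [149.3   0.2  77.4] f [-0.1 -0.6  0.5] gap 85.3
(538, 280.3, 77.6) -> [ 0.0002 -0.0015  0.1106] rows 3.0
tilt 29.21 az -13.0 x-az 77.4 j [ 40.1  -9.4 115.6 -28.8  57.7 -25.1]
```

```bash
J="python3 -m jog"; $J '[[0,-0.001,0.04,0,100],[0,-0.001,0.08,0,100],[0,-0.001,0.1,0,100],[0,-0.001,0.11,0,100],[0,-0.001,0.11,0,100]]'; $J '[[0,0,0,0,50],[0,0,0,0,45],[0,0,0,0,40],[0,0,0,0,40],[0,0,0,0,40],[0,0,0,0,40]]' 50; python3 - <<'E'
from h import *
from bench import r
go();T=r.snapshot('top');S=r.snapshot('scene')
for n,p in (('S',S),('T',T)):
    for d in r.pinpoint(p,'roll_center')[:2]:print(n,np.round(d['uv'],1),round(d['conf'],2),atz(p,d['uv'],44).round(1))
E
```

```text
time: 36.35
tool_pos: [539.0, 279.0, 79.7]
tcp_rot: [149.3, 0.2, 77.3]
ft_force: [-0.7, 0.1, -0.5]
finger_gap: 85.4
time: 36.95
tool_pos: [539.8, 280.0, 82.2]
tcp_rot: [149.1, 0.0, 77.3]
ft_force: [-4.6, -0.9, 8.8]
finger_gap: 48.7
t 36.95 pos [539.8 280.   82.2] rot [149.1   0.   77.3] f [-4.6 -0.9  8.8] gap 48.7
S [290.8 190.4] 0.18 [ 4.539e+02 -3.000e-01  4.400e+01]
T [115.1 183.1] 0.72 [536.7 283.1  44. ]
```

```bash
J="python3 -m jog"; python3 -c "
from h import *
go((539.8,280,247),(434,-6,247))"; $J '[[0,0,0,0,35],[0,0.03,-0.05,0,35],[0,0.06,-0.1,0,35],[0,0.084,-0.141,0,35],[0,0.084,-0.141,0,35]]' 70; python3 -c "
from h import *
go((434,-6,247))"
```

```text
t 37.15 pos [539.8 279.9  82.2] rot [1.491e+02 1.000e-01 7.730e+01] f [-5.6 -1.9  9.3] gap 48.6
(539.8, 280, 247) -> [-1.000e-04  8.460e-02 -1.414e-01] rows 4.0
(434, -6, 247) -> [-0.3023  0.0498 -0.1619] rows 7.0
time: 37.65
tool_pos: [541.7, 282.1, 254.8]
tcp_rot: [148.7, -0.4, 77.4]
ft_force: [1.3, 0.3, -1.3]
finger_gap: 48.0
t 37.65 pos [541.7 282.1 254.8] rot [148.7  -0.4  77.4] f [ 1.3  0.3 -1.3] gap 48.0
(434, -6, 247) -> [-0.3047 -0.0389 -0.0169] rows 7.0
```

```bash
J="python3 -m jog"; $J '[[-0.304,-0.037,-0.019,0,35],[-0.304,-0.037,-0.019,0,35],[-0.304,-0.037,-0.019,0,35],[-0.304,-0.037,-0.019,0,35],[-0.304,-0.037,-0.019,0,35],[-0.304,-0.037,-0.019,0,35],[-0.304,-0.037,-0.019,0,35],[-0.304,-0.037,-0.019,0,35]]'; python3 - <<'E'
from h import *
from bench import r
S=r.snapshot('scene');T=r.snapshot('top');s=r.sense();go();tilt()
for n,p in (('S',S),('T',T)):
    print(n,[(np.round(d['uv'],1).tolist(),round(d['conf'],2)) for d in r.pinpoint(p,'roll_center')[:2]])
    hsv=cv2.cvtColor(p['image'],cv2.COLOR_RGB2HSV);m=cv2.inRange(hsv,(100,120,25),(125,255,255));m[:, :180]=0;m[:,420:]=0
    nn,lab,st,ce=cv2.connectedComponentsWithStats(m);print([q.tolist() for q in st[1:] if q[4]>30])
R=Rn.from_euler('xyz',s['tcp_rot'],degrees=True);G=s['tool_pos']+R.apply([0,0,3])
C=G-[0,0,77.6-44+2]   # roll centre if axis through the grasp point (TCP was 82.2 on table, so centre 38-3*.86 below TCP)
C=s['tool_pos']+[0,0,-38.2];C[:2]=G[:2];print('pred centre',C.round(1),proj(S,C).round(1),proj(T,C).round(1))
a=np.linspace(0,2*np.pi,60)
ring=np.vstack([C+np.c_[42*np.cos(a),42*np.sin(a),np.full(60,z)] for z in (-44,6)])
for p in (S,T): q=proj(p,ring);print('pred flange',q.min(0).round(1),q.max(0).round(1))
im=cv2.resize(S['image'][100:205,225:365,::-1],(800,600),interpolation=cv2.INTER_CUBIC);k=800/140
for q in proj(S,ring): cv2.circle(im,tuple(int(v) for v in (q-[225,100])*k+3),1,(0,255,0),-1)
ax=proj(S,[[433.7,-6,132],[433.7,-6,15]])
cv2.line(im,*[tuple(int(v) for v in (q-[225,100])*k+3) for q in ax],(0,0,255),1)
cv2.imwrite('pics/s10.png',np.clip(im*1.4,0,255).astype('uint8'))
E
```

```text
time: 38.45
tool_pos: [443.7, -6.3, 248.3]
tcp_rot: [149.2, -0.3, 77.0]
ft_force: [0.3, 0.1, -2.4]
finger_gap: 48.0
t 38.55 pos [444.3  -3.6 249.8] rot [149.1  -0.3  77.3] f [-0.2  0.7 -1.9] gap 48.0
tilt 29.44 az -12.2 x-az 77.3 j [ -3.7 -51.1 135.4  -4.8  65.2 -80.1]
S [([294.9, 149.5], 0.8)]
[[280, 129, 34, 32, 665], [281, 161, 30, 11, 52]]
T [([222.3, 219.2], 0.56), ([369.6, 124.4], 0.37)]
[[210, 199, 35, 26, 492]]
pred centre [445.8  -3.9 211.6] [[295.8 149.2]] [[224.8 217.1]]
pred flange [277.5 134.2] [313.6 174.1]
pred flange [204.3 196.6] [245.6 238.4]
```

View pics/s10.png

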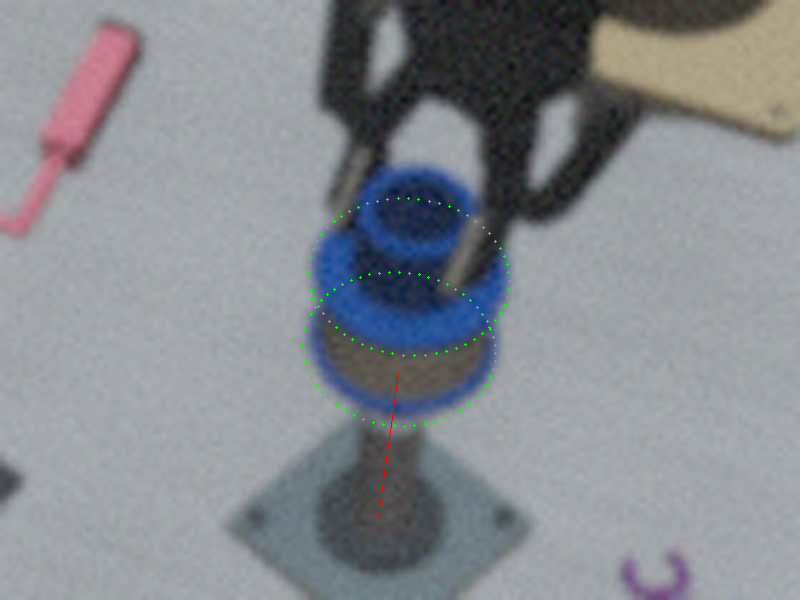

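The roll is held above the spindle, but joint 2 is at its limit (−51°), so with the 30° lean the arm cannot reach the spindle axis. I'll set the roll down in free space, straighten the empty gripper and regrasp upright.

```bash
J="python3 -m jog"; $J '[[0.05,0.03,-0.02,0,35],[0.1,0.05,-0.02,0,35],[0.15,0.06,0.0,0,35],[0.17,0.06,0.04,0,35],[0.17,0.04,0.06,0,35]]'; python3 -c "
from h import *
go((540,170,120),(540,170,83.5));tilt()"
```

```text
time: 39.15
tool_pos: [547.2, 155.9, 220.2]
tcp_rot: [148.9, -0.4, 77.9]
ft_force: [-1.0, -1.2, -4.0]
finger_gap: 47.9
t 39.15 pos [547.2 155.9 220.2] rot [148.9  -0.4  77.9] f [-1.  -1.2 -4. ] gap 47.9
(540, 170, 120) -> [ 0.0116 -0.0603  0.0807] rows 3.0
(540, 170, 83.5) -> [ 0.0113 -0.0791  0.112 ] rows 3.0
tilt 29.57 az -11.4 x-az 77.9 j [ 20.1 -18.7 118.4 -19.3  54.7 -50.1]
```

```bash
J="python3 -m jog"; $J '[[0.011,-0.03,0.04,0,35],[0.011,-0.06,0.08,0,35],[0.011,-0.072,0.1,0,35],[0.011,-0.079,0.112,0,35],[0.011,-0.079,0.112,0,35],[0.011,-0.079,0.112,0,35]]'; $J '[[0,0,0,0,70],[0,0,0,0,100],[0,0,0,0,100],[0,0,0,0,100]]'; python3 -c "
from h import *
go()"; $J '[[0,0,-0.05,0,100],[0,0,-0.1,0,100],[0,0,-0.15,0,100],[0,0,-0.2,0,100],[0,0,-0.2,0,100]]'; python3 -c "
from h import *
go((420,-93,400));tilt()"
```

```text
time: 39.75
tool_pos: [540.7, 171.9, 85.0]
tcp_rot: [148.8, -0.5, 78.1]
ft_force: [-0.5, -1.0, -2.3]
finger_gap: 47.8
time: 40.15
tool_pos: [541.0, 172.0, 85.6]
tcp_rot: [148.8, -0.5, 78.1]
ft_force: [-0.5, 0.5, -0.0]
finger_gap: 85.6
t 40.15 pos [541.  172.   85.6] rot [148.8  -0.5  78.1] f [-0.5  0.5 -0. ] gap 85.6
time: 40.65
tool_pos: [440.2, 194.0, 265.5]
tcp_rot: [148.2, -1.0, 78.2]
ft_force: [0.3, 0.4, 1.0]
finger_gap: 85.6
t 40.65 pos [440.2 194.  265.5] rot [148.2  -1.   78.2] f [0.3 0.4 1. ] gap 85.6
(420, -93, 400) -> [-0.2826  0.1066 -0.0981] rows 7.0
tilt 30.16 az -10.2 x-az 78.2 j [ 32.2 -34.8 125.1 -22.7  66.9 -40.9]
```

```bash
J="python3 -m jog"; $J '[[-0.273,0.085,-0.05,0,100],[-0.273,0.085,-0.05,0,100],[-0.273,0.085,-0.05,0,100],[-0.273,0.085,-0.05,0,100],[-0.273,0.085,-0.05,0,100],[-0.273,0.085,-0.05,0,100],[-0.273,0.085,-0.05,0,100]]'; python3 -c "
from h import *
go((420,-81,350));tilt()"; $J '[[0,-0.5,-0.1,0,100],[0,-0.5,-0.1,0,100]]'|grep -E "pos|rot";$J '[[0,-0.5,-0.1,0,100]]'|grep -E "pos|rot";$J '[[0,-0.5,-0.1,0,100]]'|grep -E "pos|rot"; python3 -c "
from h import *
tilt()"
```

```text
time: 41.35
tool_pos: [435.8, -93.1, 351.3]
tcp_rot: [148.5, -0.9, 77.5]
ft_force: [0.1, -0.7, 0.5]
finger_gap: 85.4
t 41.35 pos [435.8 -93.1 351.3] rot [148.5  -0.9  77.5] f [ 0.1 -0.7  0.5] gap 85.4
(420, -81, 350) -> [ 0.0084 -0.0161 -0.0083] rows 1.0
tilt 29.95 az -11.1 x-az 77.5 j [ -23.8  -51.1  125.1    6.8   75.3 -100.9]
tool_pos: [427.4, -81.3, 326.9]
tcp_rot: [151.0, -0.8, 77.4]
tool_pos: [417.6, -75.7, 315.2]
tcp_rot: [153.2, -0.8, 77.5]
tool_pos: [406.6, -70.8, 306.3]
tcp_rot: [155.5, -0.7, 77.8]
tilt 23.8 az -10.7 x-az 77.8 j [-20.3 -51.1 127.7   4.   79.2 -97.9]
```

```bash
J="python3 -m jog"; $J '[[0,-0.5,-0.1,0,100]]'|grep -E "rot";$J '[[0,-0.5,-0.1,0,100]]'|grep -E "rot";$J '[[0,-0.5,-0.1,0,100]]'|grep -E "rot";$J '[[0,-0.5,-0.1,0,100]]'|grep -E "rot";$J '[[0,-0.5,-0.1,0,100]]'|grep -E "rot"; python3 -c "
from h import *
go();tilt()"
```

```text
tcp_rot: [157.7, -0.6, 78.0]
tcp_rot: [160.0, -0.5, 78.3]
tcp_rot: [162.3, -0.4, 78.6]
tcp_rot: [164.6, -0.2, 78.8]
tcp_rot: [166.9, -0.1, 79.1]
t 42.25 pos [344.1 -45.6 291.4] rot [ 1.669e+02 -1.000e-01  7.910e+01] f [ 0.5 -0.1  0.9] gap 85.3
tilt 13.02 az -10.5 x-az 79.1 j [-17.7 -51.1 127.    1.6  91.1 -96.5]
```

```bash
J="python3 -m jog"; $J '[[0,-0.5,-0.1,0,100]]'|grep -E "rot";$J '[[0,-0.5,-0.1,0,100]]'|grep -E "rot";$J '[[0,-0.5,-0.1,0,100]]'|grep -E "rot";$J '[[0,-0.5,-0.1,0,100]]'|grep -E "rot"; python3 -c "
from h import *
go();tilt()"
```

```text
tcp_rot: [169.2, 0.1, 79.4]
tcp_rot: [171.4, 0.3, 79.6]
tcp_rot: [173.7, 0.5, 79.9]
tcp_rot: [175.8, 0.8, 80.2]
t 42.65 pos [286.5 -20.3 321.2] rot [175.8   0.8  80.2] f [ 0.4  0.7 -0.1] gap 85.2
tilt 4.23 az -20.4 x-az 80.2 j [-13.7 -51.1 123.   -0.5 103.9 -94.1]
```

```bash
J="python3 -m jog"; $J '[[-0.1,-0.4,-0.1,0,100]]'|grep -E "rot";$J '[[-0.1,-0.4,-0.1,0,100]]'|grep -E "rot"; python3 -c "
from h import *
go((470,170,230));tilt()"
```

```text
tcp_rot: [178.0, 0.9, 80.6]
tcp_rot: [-180.0, 1.0, 81.0]
t 42.85 pos [252.1 -32.8 356.3] rot [-180.    1.   81.] f [0.2 0.2 0.3] gap 85.5
(470, 170, 230) -> [0.2368 0.1834 0.122 ] rows 7.0
tilt 1.04 az -99.1 x-az 81.0 j [-17.6 -51.1 119.2  -1.1 111.7 -99. ]
```

```bash
J="python3 -m jog"; $J '[[0.2,0.16,0.05,0,100],[0.2,0.16,0.05,0,100],[0.2,0.16,0.05,0,100],[0.2,0.16,0.05,0,100],[0.2,0.16,0.05,0,100],[0.2,0.16,0.05,0,100]]'; python3 - <<'E'
from h import *
from bench import r
S=r.snapshot('scene');T=r.snapshot('top')
for n,p in (('S',S),('T',T)):
    for d in r.pinpoint(p,'roll_center')[:2]:print(n,np.round(d['uv'],1),round(d['conf'],2),atz(p,d['uv'],44).round(1))
    hsv=cv2.cvtColor(p['image'],cv2.COLOR_RGB2HSV);m=cv2.inRange(hsv,(100,120,25),(125,255,255));m[:150]=0;m[:,:130]=0
    nn,lab,st,ce=cv2.connectedComponentsWithStats(m);print([q.tolist() for q in st[1:] if q[4]>30])
a=np.linspace(0,2*np.pi,60);c=(541,172)
ring=np.vstack([np.c_[c[0]+42*np.cos(a),c[1]+42*np.sin(a),np.full(60,z)] for z in (0,50)]+[np.c_[c[0]+25*np.cos(a),c[1]+25*np.sin(a),np.full(60,88)]])
for p in (S,T): q=proj(p,ring);print('pred',q.min(0).round(1),q.max(0).round(1))
go((541,172,150),(541,172,72));tilt()
E
```

```text
time: 43.45
tool_pos: [440.6, 143.8, 297.9]
tcp_rot: [-179.5, 1.2, 81.4]
ft_force: [-1.0, -0.6, 0.1]
finger_gap: 85.6
S [343.4 242.3] 0.63 [545.2 178.7  44. ]
[[326, 223, 33, 30, 684]]
T [344.9 191.2] 0.6 [ 532.4 -283.7   44. ]
T [157.1 183. ] 0.59 [539.8 177.1  44. ]
[[142, 168, 36, 35, 881]]
pred [322.4 222.9] [358.5 262.3]
pred [141.8 165.3] [178.9 201.8]
t 43.65 pos [439.9 139.6 302.4] rot [-179.9    1.1   81.2] f [-0.6  0.1  0.8] gap 85.5
(541, 172, 150) -> [0.0505 0.0951 0.1513] rows 4.0
(541, 172, 72) -> [0.052  0.0953 0.2292] rows 6.0
tilt 1.12 az -103.6 x-az 81.2 j [ 12.  -14.7 101.5  -1.   93.7 -69.2]
```

```bash
J="python3 -m jog"; $J '[[0.052,0.093,0.04,0,100],[0.052,0.093,0.08,0,100],[0.052,0.093,0.12,0,100],[0.052,0.093,0.15,0,100],[0.052,0.093,0.15,0,100],[0.052,0.093,0.15,0,100]]'; python3 - <<'E'
from h import *
go((539.5,174,75));tilt()
E
```

```text
time: 44.25
tool_pos: [538.2, 173.2, 152.3]
tcp_rot: [-179.9, 1.2, 81.2]
ft_force: [0.9, 1.0, 1.0]
finger_gap: 85.9
t 44.25 pos [538.2 173.2 152.3] rot [-179.9    1.2   81.2] f [0.9 1.  1. ] gap 85.9
(539.5, 174, 75) -> [0.0025 0.0014 0.0772] rows 2.0
tilt 1.17 az -106.1 x-az 81.2 j [ 13.3   6.8  96.8  -1.   77.  -67.6]
```

```bash
J="python3 -m jog"; $J '[[0.002,0.001,0.04,0,100],[0.002,0.001,0.065,0,100],[0.002,0.001,0.077,0,100],[0.002,0.001,0.077,0,100]]'; $J '[[0,0,0,0,50],[0,0,0,0,45],[0,0,0,0,40],[0,0,0,0,40],[0,0,0,0,40],[0,0,0,0,40]]' 50; python3 -c "
from h import *
go()"; $J '[[0,0,-0.04,0,35],[0,0,-0.08,0,35],[0,0,-0.12,0,35],[0,0,-0.16,0,35],[0,0,-0.16,0,35]]' 70; python3 -c "
from h import *
go((433.7,-6,240));tilt()"
```

```text
time: 44.65
tool_pos: [539.3, 173.4, 76.8]
tcp_rot: [-179.9, 1.1, 81.1]
ft_force: [-0.1, -0.1, 0.2]
finger_gap: 85.8
time: 45.25
tool_pos: [541.2, 173.6, 79.7]
tcp_rot: [179.9, 1.1, 81.1]
ft_force: [-1.1, -1.9, 9.0]
finger_gap: 49.6
t 45.25 pos [541.2 173.6  79.7] rot [179.9   1.1  81.1] f [-1.1 -1.9  9. ] gap 49.6
time: 45.75
tool_pos: [544.7, 177.6, 248.2]
tcp_rot: [179.2, 0.8, 81.1]
ft_force: [0.8, -0.2, -0.8]
finger_gap: 48.7
t 45.75 pos [544.7 177.6 248.2] rot [179.2   0.8  81.1] f [ 0.8 -0.2 -0.8] gap 48.7
(433.7, -6, 240) -> [-0.1983 -0.0815  0.0098] rows 5.0
tilt 1.14 az -53.2 x-az 81.1 j [ 13.6   3.1  90.5  -1.   86.  -67.5]
```

```bash
J="python3 -m jog"; $J '[[-0.198,-0.081,0.008,0,35],[-0.198,-0.081,0.008,0,35],[-0.198,-0.081,0.008,0,35],[-0.198,-0.081,0.008,0,35],[-0.198,-0.081,0.008,0,35],[-0.198,-0.081,0.008,0,35],[-0.198,-0.081,0.008,0,35]]'; python3 - <<'E'
from h import *
from bench import r
S=r.snapshot('scene');T=r.snapshot('top');s=r.sense();go((433.7,-6,240));tilt()
P=s['tool_pos']
for n,p in (('S',S),('T',T)):
    print(n,[(np.round(d['uv'],1).tolist(),round(d['conf'],2)) for d in r.pinpoint(p,'roll_center')[:2]],'centre pred',proj(p,P-[0,0,35]).round(1))
    hsv=cv2.cvtColor(p['image'],cv2.COLOR_RGB2HSV);m=cv2.inRange(hsv,(98,110,25),(128,255,255));m[:, :180]=0;m[:,420:]=0
    nn,lab,st,ce=cv2.connectedComponentsWithStats(m);print([q.tolist() for q in st[1:] if q[4]>20])
a=np.linspace(0,2*np.pi,60)
for z,R_ in ((-79,42),(-29,42),(9,25)):
    q=proj(S,P+np.c_[R_*np.cos(a),R_*np.sin(a),np.full(60,z)]);print('S ring',z,q.min(0).round(1),q.max(0).round(1))
m=cv2.inRange(cv2.cvtColor(S['image'],cv2.COLOR_RGB2HSV),(98,110,25),(128,255,255))
for y in range(115,185,2):
    x=np.nonzero(m[y,250:340])[0]
    if len(x): print(y,x.min()+250,x.max()+250,end=' | ')
cv2.imwrite('pics/s11.png',S['image'][:,:,::-1])
E
```

```text
time: 46.45
tool_pos: [434.5, -5.3, 241.8]
tcp_rot: [179.2, 0.8, 81.1]
ft_force: [0.4, 0.2, -2.0]
finger_gap: 48.5
t 46.55 pos [434.7  -4.7 241.7] rot [179.2   0.8  81.2] f [ 0.   1.2 -1.8] gap 48.5
(433.7, -6, 240) -> [-0.0014 -0.0008  0.0017] rows 1.0
tilt 1.11 az -52.5 x-az 81.2 j [ -6.8 -19.5 111.6  -0.8  87.2 -87.9]
S [([296.9, 146.6], 0.62)] centre pred [[297.  147.1]]
[[282, 126, 33, 33, 683], [281, 155, 31, 15, 61]]
T [] centre pred [[225.2 222.7]]
[[214, 240, 15, 5, 44]]
S ring -79 [278.8 145.2] [312.2 171.7]
S ring -29 [279.8 132.3] [314.6 159.4]
S ring 9 [287.9 127.2] [309.3 143.5]
127 299 304 | 129 291 304 | 131 290 305 | 133 289 305 | 135 289 306 | 137 289 307 | 139 284 307 | 141 283 306 | 143 282 313 | 145 282 314 | 147 282 314 | 149 283 314 | 151 283 313 | 153 285 312 | 155 281 310 | 157 281 307 | 159 282 311 | 161 282 311 | 163 284 310 | 165 286 308 | 167 288 305 | 169 294 300 |
```

```bash
J="python3 -m jog"; $J '[[-0.001,0,0.02,0,35],[-0.001,0,0.03,0,35],[-0.001,0,0.035,0,35],[-0.001,0,0.04,0,35],[-0.001,0,0.04,0,35]]'; $J '[[0,0,0.005,0,35],[0,0,0.01,0,35],[0,0,0.015,0,35],[0,0,0.015,0,35]]'; python3 -c "
from h import *
go()"
```

```text
time: 47.15
tool_pos: [434.7, -6.1, 201.1]
tcp_rot: [179.3, 0.8, 81.2]
ft_force: [-0.0, -0.0, -2.2]
finger_gap: 48.4
time: 47.55
tool_pos: [434.3, -6.3, 185.2]
tcp_rot: [179.4, 0.8, 81.2]
ft_force: [0.9, -0.5, -2.0]
finger_gap: 48.6
t 47.55 pos [434.3  -6.3 185.2] rot [179.4   0.8  81.2] f [ 0.9 -0.5 -2. ] gap 48.6
```

```bash
J="python3 -m jog"; $J '[[0,0,0.02,0,35],[0,0,0.04,0,35],[0,0,0.06,0,35],[0,0,0.075,0,35],[0,0,0.08,0,35],[0,0,0.08,0,35]]'; $J '[[0,0,0.003,0,35],[0,0,0.006,0,35],[0,0,0.008,0,35]]'; python3 -c "
from h import *
go()"
```

```text
time: 48.15
tool_pos: [434.6, -7.5, 104.8]
tcp_rot: [179.4, 0.8, 81.2]
ft_force: [0.3, 0.1, -2.5]
finger_gap: 48.2
time: 48.45
tool_pos: [434.9, -7.7, 97.1]
tcp_rot: [179.4, 0.8, 81.2]
ft_force: [0.7, 0.7, -2.8]
finger_gap: 48.4
t 48.45 pos [434.9  -7.7  97.1] rot [179.4   0.8  81.2] f [ 0.7  0.7 -2.8] gap 48.4
```

```bash
J="python3 -m jog"; $J '[[0.001,0,0.002,0,35],[0.001,0,0.003,0,35],[0.001,0,0.003,0,35]]'; $J '[[0,0,0,0,60],[0,0,0,0,80],[0,0,0,0,100],[0,0,0,0,100]]'; $J '[[0,0,-0.05,0,100],[0,0,-0.1,0,100],[0,0,-0.15,0,100],[-0.0,-0.03,-0.2,0,100],[0.1,-0.03,-0.2,0,100],[0.15,-0.03,-0.2,0,100],[0.25,0,-0.2,0,100],[0.3,0,-0.2,0,100]]'; python3 - <<'E'
from h import *
from bench import r
go();S=r.snapshot('scene');T=r.snapshot('top')
C=np.array([434,-5.5,59.])
for n,p in (('S',S),('T',T)):
    for l,z in (('roll_center',59),('clip_center',8),('pick_handle',132),('core',0),('tub',0),('bottle',0)):
        print(n,l,[(np.round(d['uv'],1).tolist(),round(d['conf'],2),atz(p,d['uv'],z)[:2].round().tolist()) for d in r.pinpoint(p,l)[:3]])
    print('roll pred',proj(p,C).round(1))
im=np.vstack([cv2.resize(S['image'][120:290,130:370,::-1],(423,300)),cv2.resize(T['image'][90:260,150:390,::-1],(423,300))])
cv2.imwrite('pics/f.png',np.clip(im*1.5,0,255).astype('uint8'))
E
```

```text
time: 48.75
tool_pos: [435.6, -6.7, 94.7]
tcp_rot: [179.3, 0.8, 81.2]
ft_force: [-0.9, -0.1, 2.8]
finger_gap: 48.9
time: 49.15
tool_pos: [435.6, -6.7, 94.7]
tcp_rot: [179.3, 0.8, 81.2]
ft_force: [0.6, -0.4, 0.4]
finger_gap: 85.6
time: 49.95
tool_pos: [451.4, 196.4, 291.6]
tcp_rot: [179.2, 0.7, 81.2]
ft_force: [1.0, -1.3, 0.4]
finger_gap: 85.3
t 49.95 pos [451.4 196.4 291.6] rot [179.2   0.7  81.2] f [ 1.  -1.3  0.4] gap 85.3
S roll_center [([292.0, 180.7], 0.6, [433.0, -6.0])]
S clip_center [([295.2, 169.8], 0.7, [359.0, -21.0]), ([340.9, 199.5], 0.64, [402.0, 132.0]), ([253.5, 262.9], 0.59, [676.0, -12.0])]
S pick_handle [([185.2, 152.2], 0.67, [512.0, -283.0]), ([240.9, 115.7], 0.65, [335.0, -204.0]), ([121.4, 154.6], 0.5, [588.0, -433.0])]
S core [([169.7, 239.9], 0.63, [704.0, -243.0]), ([176.0, 184.8], 0.16, [544.0, -316.0])]
S tub [([129.8, 227.1], 0.86, [716.0, -362.0])]
S bottle [([345.8, 312.3], 0.73, [698.0, 242.0])]
roll pred [[292.1 181.2]]
T roll_center [([226.9, 227.5], 0.79, [435.0, 0.0])]
T clip_center [([347.4, 177.0], 0.64, [575.0, -297.0]), ([234.2, 142.0], 0.51, [657.0, -7.0]), ([176.1, 240.5], 0.48, [402.0, 129.0])]
T pick_handle [([327.0, 316.1], 0.86, [240.0, -231.0]), ([349.5, 194.8], 0.78, [511.0, -278.0]), ([437.4, 196.9], 0.56, [512.0, -486.0])]
T core [([328.2, 122.7], 0.66, [718.0, -249.0])]
T tub [([368.0, 122.5], 0.89, [723.0, -354.0])]
T bottle [([136.3, 121.4], 0.82, [709.0, 252.0]), ([344.8, 182.9], 0.49, [561.0, -292.0])]
roll pred [[229.4 228. ]]
```

View pics/f.png

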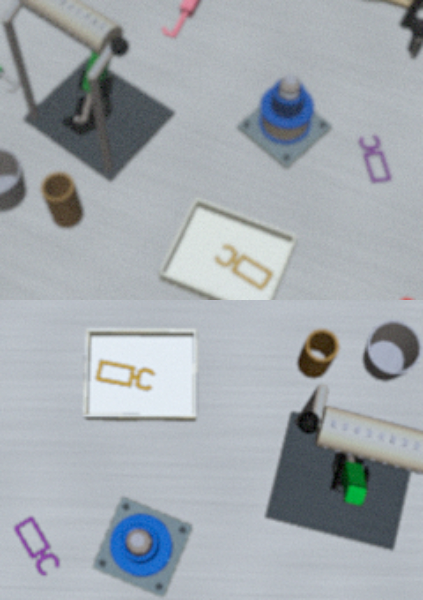

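The picture shows the roll seated on the spindle plate (286,110), the clip flat in the tray (240,265) and the pick home in its rest (355,485). The bystanders are in place. I'm handing in after a short hold.

```bash
python3 -m jog '[[0,0,0,0,100],[0,0,0,0,100],[0,0,0,0,100]]' && python3 -c "
from bench import r;print(r.hand_in())"
```

```text
time: 50.95
tool_pos: [451.1, 193.9, 291.2]
tcp_rot: [179.3, 0.8, 81.2]
ft_force: [-0.2, -0.9, -0.0]
finger_gap: 85.4
the job is handed in; nothing more can be done
None
```

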